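# Eject the bushing and put the gauge set back in its foam

### The job

Push the fixture's ejector rod fully in to drive the bushing out, then draw the rod fully back. Press the bushing and every bracket and gauge lying on the bench into the matching cutouts of the foam in the grey case, each fully home on the floor of its cutout, and leave the other things on the bench where they are.

Things in the scene. Friction and masses are not known exactly. Their poses are not given: they have to be found in the camera images.
- angle: Angle bracket, L outline 62 x 48 mm, both legs 18 mm wide: the long leg covers x -31..31, y -24..-6 mm, the short leg x -31..-13, y -24..24 mm. May be absent. All tools are 26 mm thick, plain metal and about 0.14 kg, and lie flat; origin: centre of the underside of the outline's bounding box; z up.
- tee: Depth gauge, T outline 54 x 64 mm: cross bar x -26..-8, y -32..32 mm; blade x -8..28, y -8..8 mm (16 mm wide). May be absent. All tools are 26 mm thick, plain metal and about 0.14 kg, and lie flat; origin: centre of the underside of the outline's bounding box; z up.
- fork: Snap gauge, U outline 48 x 62 mm: back x -24..-6, y -31..31 mm; two 16 mm legs to x = 24 at y 15..31 and -31..-15 mm, so a 30 mm slot open towards +x. May be absent. All tools are 26 mm thick, plain metal and about 0.14 kg, and lie flat; origin: centre of the underside of the outline's bounding box; z up.
- crank: Offset (Z) bracket, 62 x 36 mm: one bar x -31..9, y 0..18 mm, the other x -9..31, y -18..0 mm; same after a half turn. May be absent. All tools are 26 mm thick, plain metal and about 0.14 kg, and lie flat; origin: centre of the underside of the outline's bounding box; z up.
- dial: Dial gauge: round case of 44 mm diameter centred at x = -9 mm, white face, with a straight 14 mm wide stem along +x to x = 32 mm. May be absent. All tools are 26 mm thick, plain metal and about 0.14 kg, and lie flat; origin: centre of the underside of the outline's bounding box; z up.
- bushing: Plain brass bushing, cylinder 32 mm in diameter and 44 mm long, about 0.16 kg; origin: its centre; x along its axis, level. At the start it is hidden inside the fixture's bore.
- foam_angle_seat (a point): Seat of the angle bracket; ribs beside the middle of its long leg. Middle of the cutout floor, 16 mm above the table; its x and y axes are those of the part when seated. 10 mm deep, 2 mm wider than the part on each side, 4 mm in the top 4 mm. Soft foam ribs stop the part about 4 mm short of the floor; a push of some 5 to 20 N from above between the ribs takes it home, and it stays.
- foam_tee_seat (a point): Seat of the depth gauge; ribs beside its blade, 7 mm from the origin. Middle of the cutout floor, 16 mm above the table; its x and y axes are those of the part when seated. 10 mm deep, 2 mm wider than the part on each side, 4 mm in the top 4 mm. Soft foam ribs stop the part about 4 mm short of the floor; a push of some 5 to 20 N from above between the ribs takes it home, and it stays.
- foam_fork_seat (a point): Seat of the snap gauge; ribs at the ends of its back. Middle of the cutout floor, 16 mm above the table; its x and y axes are those of the part when seated. 10 mm deep, 2 mm wider than the part on each side, 4 mm in the top 4 mm. Soft foam ribs stop the part about 4 mm short of the floor; a push of some 5 to 20 N from above between the ribs takes it home, and it stays.
- foam_crank_seat (a point): Seat of the offset bracket; ribs on both sides of its middle. Middle of the cutout floor, 16 mm above the table; its x and y axes are those of the part when seated. 10 mm deep, 2 mm wider than the part on each side, 4 mm in the top 4 mm. Soft foam ribs stop the part about 4 mm short of the floor; a push of some 5 to 20 N from above between the ribs takes it home, and it stays.
- foam_dial_seat (a point): Seat of the dial gauge; ribs on both sides of its round case. Middle of the cutout floor, 16 mm above the table; its x and y axes are those of the part when seated. 10 mm deep, 2 mm wider than the part on each side, 4 mm in the top 4 mm. Soft foam ribs stop the part about 4 mm short of the floor; a push of some 5 to 20 N from above between the ribs takes it home, and it stays.
- foam_bush_seat (a point): Seat of the lying bushing (centre then 16 mm higher); ribs at its ends. Middle of the cutout floor, 16 mm above the table; its x and y axes are those of the part when seated. 10 mm deep, 2 mm wider than the part on each side, 4 mm in the top 4 mm. Soft foam ribs stop the part about 4 mm short of the floor; a push of some 5 to 20 N from above between the ribs takes it home, and it stays.
- fixture: Blue ejector fixture fixed to the bench; origin: on the table under the middle of its block (x -27..27, y -34..34 mm, 78 mm high). Bore through the block along x, axis 50 mm up. Beyond it (x 27 to 118 mm) two rails, 26 mm wide over all and 36 mm high, carry the ejected bushing up to an end stop 46 mm high. Base plate 8 mm thick, x -150..125, y -36..36 mm.
- case: Grey shallow case fixed to the bench, 196 x 288 mm, rim 26 mm high; origin: centre of its underside. It holds six black foam tiles with yellow cutout floors, each 92 x 92 mm with one cutout, in 2 rows along y at x = -46 and 46 mm, y = -92, 0 and 92 mm; their order changes each time. The foam's top is level with the rim. Seated tools stand 16 mm proud of it.
- rod_head (a point): Centre of the ejector rod's black round head, 32 mm in diameter and 14 mm long along the rod, on the near (-x) side of the fixture, 137 mm from the fixture's origin when fully back, 50 mm above the table; the 18 mm steel rod runs from it into the bore along the fixture's +x.
- rod (a joint): Ejector rod's travel in m: 0 fully back, 0.075 fully in; about 6 N of friction, stays where it is left. Its tip meets the bushing at about 0.012; fully in, it leaves the bushing's centre 63 mm or a little more beyond the fixture's origin, on the rails.
- race: Bystander: steel bearing ring, 48 mm across, 14 mm high.
- socket: Bystander: steel socket, 24 mm across, 30 mm high.
- wrench: Bystander: wrench, 170 mm.
- driver: Bystander: screwdriver, 200 mm.
- oiler: Bystander: bottle, 52 mm across, 140 mm high.
- mug: Bystander: white mug, 80 mm across, 90 mm high.
- jar: Bystander: jar, 60 mm across, 70 mm high.
There are look-alikes about, which are no part of the job. Leave any blue look-alike of the crank alone. What is shaped like the dial but red is not meant.

How it is judged:
On the way:
1. the rod is pushed in and the bushing is out of the bore on the rails (value of joint rod above 0.068 m and x of bushing in the frame of fixture above 0.052 m), for 0.1 s.
At the end, for the whole second after the job is handed in: The rod is back within 8 mm of its stop; the bushing and every tool present lie at rest in their own cutouts, within 4 mm and 0.09 rad of the seat, tools level within 0.1 rad and their undersides within 2 mm of the cutout's floor (bushing centre below 18 mm above it) (horizontal distance between angle and foam_angle_seat below 0.004 m and z of angle in the frame of foam_angle_seat below 0.002 m and angle between the x axis of angle and the x axis of foam_angle_seat, either way round below 0.09 rad and angle between each of angle, tee, fork, crank, dial's own z axis and vertical below 0.1 rad and linear speed of each of angle, tee, fork, crank, dial, bushing below 0.02 m/s and horizontal distance between tee and foam_tee_seat below 0.004 m and z of tee in the frame of foam_tee_seat below 0.002 m and angle between the x axis of tee and the x axis of foam_tee_seat, either way round below 0.09 rad and horizontal distance between fork and foam_fork_seat below 0.004 m and z of fork in the frame of foam_fork_seat below 0.002 m and angle between the x axis of fork and the x axis of foam_fork_seat, either way round below 0.09 rad and horizontal distance between crank and foam_crank_seat below 0.004 m and z of crank in the frame of foam_crank_seat below 0.002 m and angle between the x axis of crank and the x axis of foam_crank_seat, either way round below 0.09 rad and horizontal distance between dial and foam_dial_seat below 0.004 m and z of dial in the frame of foam_dial_seat below 0.002 m and angle between the x axis of dial and the x axis of foam_dial_seat, either way round below 0.09 rad and horizontal distance between bushing and foam_bush_seat below 0.004 m and z of bushing in the frame of foam_bush_seat below 0.018 m and angle between the x axis of bushing and the x axis of foam_bush_seat, either way round below 0.09 rad and value of joint rod below 0.008 m); the robot touches nothing.
It fails at once if a bystander (ring, socket, wrench, screwdriver, bottle, mug, jar) is moved by more than 40 mm (distance of any of race, socket, wrench, driver, oiler, mug, jar from where it was at the start of the episode above 0.04 m).
Of angle, tee, fork, crank, dial only 4 to 5 are there at a start; the rules pass over those that are not, and their reading is None.
At some moment in a run one of angle, tee, fork, crank, dial may be knocked a few centimetres aside while the robot is not near it.
Once in a run the grip may slacken for a moment while it holds something.
It also fails if it takes over 210 s, if anything falls off the work surface, if the arm or the gripper's body presses on something with over 40 N, if the wrist force passes 120 N, or if a joint passes its speed limit or range.

### The arm

A 6-joint arm with a two-finger parallel gripper is mounted at the origin on the work surface. World frame = base frame: x ahead of the robot, y to its left, z up, the work surface at z = 0. Lengths are in m, angles in rad, forces in N, time in s.
With the tool pointing down it reaches from about 0.3 to 0.775 m from the base axis. Payload 14.6 kg.
Tool frame: the origin (TCP) lies at the very end of the fingers, on their centre line; the grasp point (between the pads) lies 19 mm behind it; y points along the fingers, x is the direction in which the jaws open and shut, and the axes are right-handed (so a half turn about y gives the same grasp; the last joint's range is limited). The gripper opens to 94 mm and grips with 3 to 60 N. Pads are 16 mm wide; open, the fingers measure 119 mm over their backs; the gripper's body (75 mm by 177 mm) begins 78 mm behind the grasp point.
Start: joints at [1.041, 0.3, 1.521, -0, 1.321, -0.067], TCP at [0.246, 0.492, 0.205] pointing down, gripper open.
Joint ranges: [-3.03, 3.03], [-0.79, 2.21], [0.23, 2.52], [-1.04, 4.18], [0, 3.07], [-2.55, 2.55]. Speed limits (rad/s): [2.22, 2.22, 2.57, 3.14, 3.14, 3.14].

### API

Orientations are given as [roll, pitch, yaw] about the fixed x, y, z axes, in that order (R = Rz(yaw) Ry(pitch) Rx(roll)).
In Python, from station import get_obs, cams, hand_in gives the robot as it stands. The module is installed in compiled form; this text tells all that it offers.
- The arm moves only by the tool step_arm, never from a script. Its argument "plan" is a list of rows, each an object with "grip": the closure, from -1 (fully open) to 1 (shut), so that 0 is half open; "slide": the shift along the tool's x, y, z in m, a list of three; "spin": the turn about the tool's y in degrees. A call has 1 to 20 rows; each row shifts and turns the commanded pose from where the row before left it, along the tool's axes as they then stand; what a row does not reach is not made up. A row lasts 1/12 s, in which the tool goes at most 41.7 mm and 7.16 degrees, less where a joint would pass 70% of its speed; a pose out of reach is approached as far as the arm can. A call is refused whole if a number of a shift passes 0.0417 or a number of a turn 7.16, either way. A call with a gripper value outside its range is refused whole. The fingers move at their own pace and stop on an object; "force" is the grip in N (left out, the last holds). Time passes only in rows, so rows that do not move let the fingers close. It gives the time, the measured TCP pose, the force and the opening at its end, in the units of the state.
- get_obs(): the state, without advancing time (a new reading comes with each control period).
- cams.camera(name): name is "side" or "top"; returns the picture (384x512x3 uint8, blue, green, red); there is no depth.
- cams.calibration(name): a dict with "K" (3x3 intrinsics, pixels), "T" (4x4, takes a point from camera to world coordinates). Camera axes: x right, y up, looking along -z (the intrinsics and any distortion apply to the point x, -y, -z); pixel columns grow to the right and rows downward; lengths in m; the calibration is good to about 2 mm. A picture is of the moment at which its call begins. calibration takes no time and is no camera call.
- hand_in(): hands the job in, once; it reports no verdict.
The state is a dict: "time_s": time; "qpos": joint angles; "joint_vel": joint speeds; "tau": joint torques, N m; "ee_pos": TCP position; "eef_rot": TCP orientation; "force": force on the tool from outside, world axes, zero at the start; "moment": the same for the moment, N m; "grip_width": finger opening in m.
Only numpy, scipy, OpenCV 4.12 (cv2) and the standard library are available. Lean on these libraries where they do the work, as an engineer would, in place of code of your own. Each camera call takes 0.05 s, during which the arm holds its last target.

## Working session

There is one attempt and no reset: what is moved stays moved. The work goes in short steps, Python scripts to look and compute and a tool call to move; the robot and the scene stay as the last step left them, time stands still between calls to the robot, and variables do not carry over. Pictures are saved under pics/ and viewed, and the job is handed in when it is done.

Besides the shell and the picture viewer there is one more tool, called after "Request:" as name([rows], argument=value, ...), one row to a line, values as JSON. step_arm: Moves the arm, as the interface text tells. Its arguments: {"type":"object","properties":{"plan":{"type":"array","items":{"type":"object","properties":{"grip":{"type":"number"},"slide":{"type":"array","items":{"type":"number"}},"spin":{"type":"number"}}}},"force":{"type":"number"}},"required":["plan"]}

```bash
mkdir -p pics; ls
python3 - <<'E'
from station import get_obs, cams
import cv2, numpy as np
print(get_obs())
for n in("side","top"):
    im=cams.camera(n); c=cams.calibration(n); print(n,c)
    cv2.imwrite(f"pics/{n}0.png",im)
E
```

```text
pics
{'time_s': 0.0, 'qpos': array([ 1.04139030e+00,  3.00499288e-01,  1.52156273e+00,  2.50218535e-06,
        1.32069027e+00, -6.65890287e-02]), 'joint_vel': array([ 0.0004093 , -0.00040323, -0.00263316,  0.0005986 ,  0.00049783,
        0.00066425]), 'tau': array([ 9.24946153e-05, -5.31798184e+01, -3.52744710e+01,  7.07867648e-02,
        2.43159255e-02, -1.38384867e-04]), 'ee_pos': array([0.24542725, 0.4919217 , 0.20487863]), 'eef_rot': array([-1.57071675e+00,  1.15690673e-03,  1.10797875e+00]), 'force': array([-0.32811948, -0.0229522 ,  0.19745959]), 'moment': array([-0.00868987,  0.03417144, -0.02203296]), 'grip_width': 0.09400702257144852}
side {'K': array([[353.05669606,   0.        , 257.59398058],
       [  0.        , 353.05669606, 184.30111457],
       [  0.        ,   0.        ,   1.        ]]), 'T': array([[ 0.98234714,  0.12305534, -0.14089526,  0.41021651],
       [-0.18634217,  0.7099397 , -0.67916288, -0.76936815],
       [ 0.01645251,  0.69342845,  0.72033763,  0.76426633],
       [ 0.        ,  0.        ,  0.        ,  1.        ]])}
top {'K': array([[461.72405273,   0.        , 261.54813732],
       [  0.        , 461.72405273, 191.73001688],
       [  0.        ,   0.        ,   1.        ]]), 'T': array([[ 0.01052687,  0.99055844, -0.13668634,  0.37726696],
       [-0.9999137 ,  0.0115022 ,  0.00634767, -0.10033289],
       [ 0.00785993,  0.13660772,  0.99059404,  1.3320154 ],
       [ 0.        ,  0.        ,  0.        ,  1.        ]])}
```

Run:
```python
import cv2
for n in("side","top"):
    im=cv2.imread(f"pics/{n}0.png"); cv2.imwrite(f"pics/{n}0b.png",cv2.resize(im,(800,600),interpolation=cv2.INTER_CUBIC))
```

```text
(no output)
```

View pics/top0b.png

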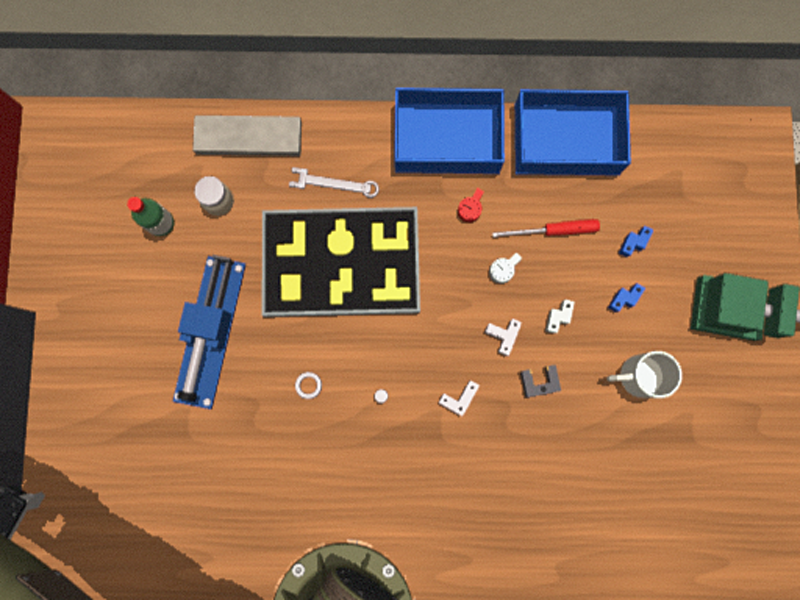

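View pics/side0b.png

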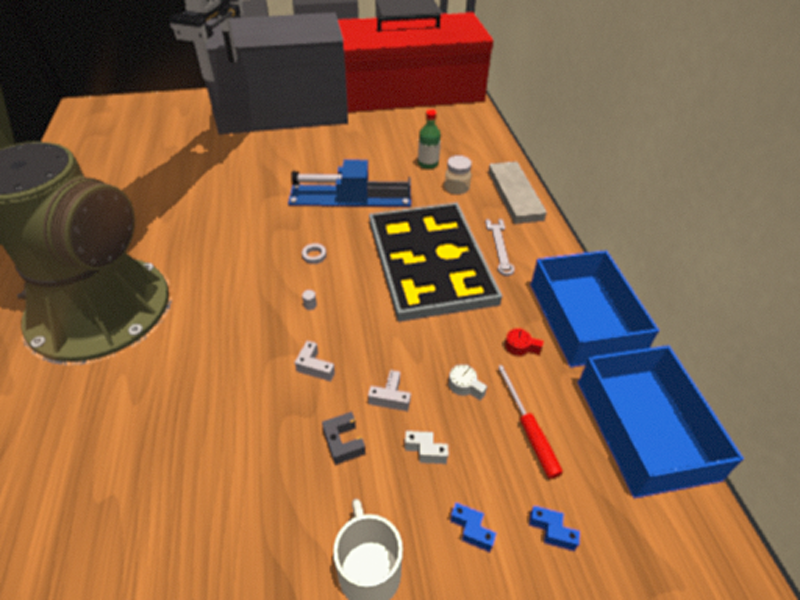

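Run:
```python
import cv2
t=cv2.imread("pics/top0.png"); s=cv2.imread("pics/side0.png")
def crop(im,x0,y0,x1,y1,k,n): cv2.imwrite(f"pics/{n}.png",cv2.resize(im[y0:y1,x0:x1],None,fx=k,fy=k,interpolation=cv2.INTER_CUBIC))
crop(t,270,115,430,275,4,"t_parts")
crop(t,105,125,275,275,4.7,"t_case")
crop(s,175,120,325,270,4,"s_case");crop(s,180,200,320,320,5,"s_parts")
```

```text
(no output)
```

View pics/t_parts.png

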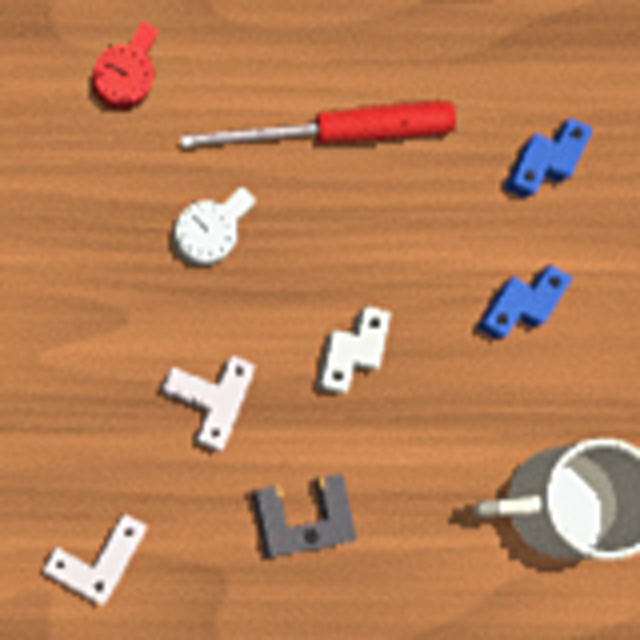

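View pics/t_case.png

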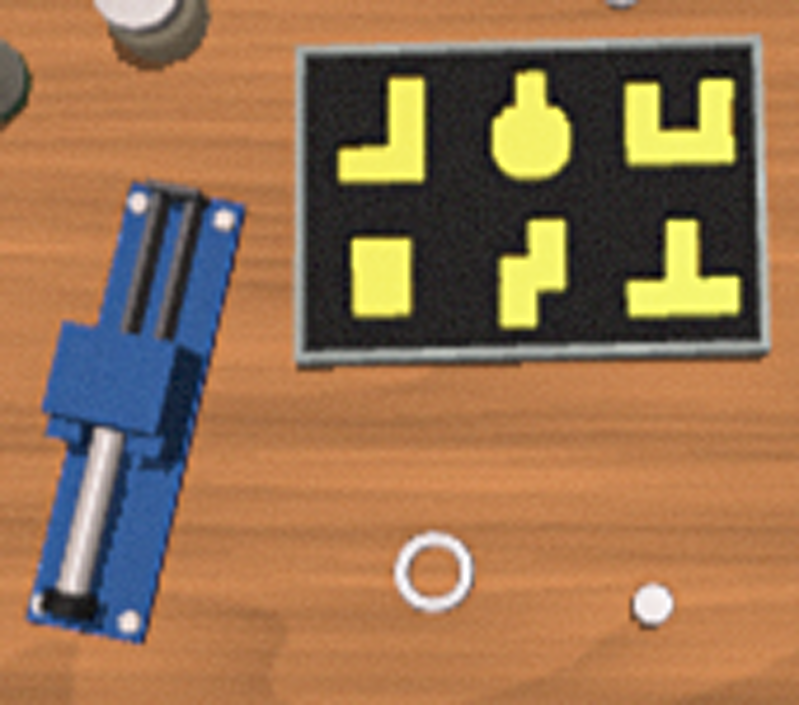

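View pics/s_parts.png

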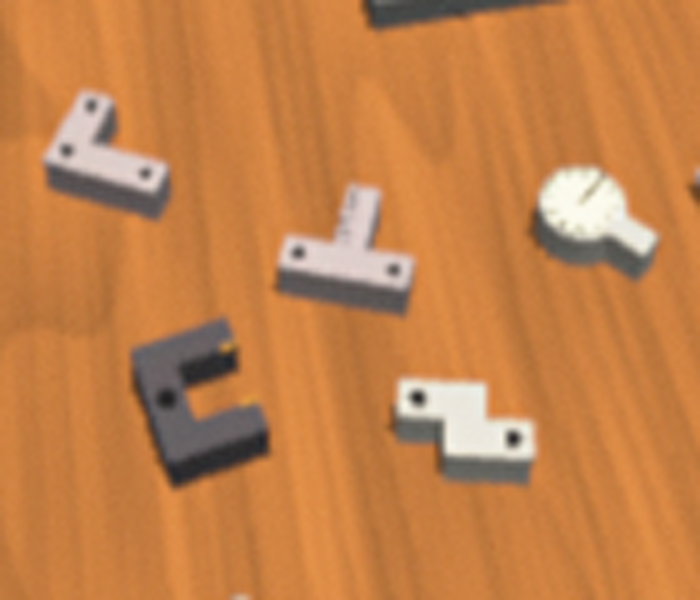

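View pics/s_case.png

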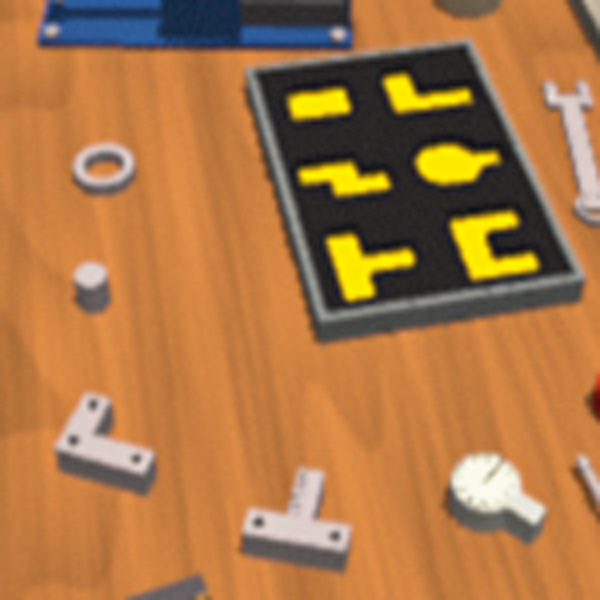

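```bash
cat > h.py <<'E'
import cv2, numpy as np
from scipy.optimize import minimize
from station import get_obs, cams
CAL={n:cams.calibration(n) for n in("side","top")}
a=np.linspace(np.radians(18.6),np.radians(360-18.6),40)
SH={'angle':[(-31,-24),(31,-24),(31,-6),(-13,-6),(-13,24),(-31,24)],
'tee':[(-26,-32),(-8,-32),(-8,-8),(28,-8),(28,8),(-8,8),(-8,32),(-26,32)],
'fork':[(-24,-31),(24,-31),(24,-15),(-6,-15),(-6,15),(24,15),(24,31),(-24,31)],
'crank':[(-31,0),(-9,0),(-9,-18),(31,-18),(31,0),(9,0),(9,18),(-31,18)],
'dial':[(32,-7),(32,7)]+[(-9+22*np.cos(t),22*np.sin(t)) for t in a],
'bush':[(-22,-16),(22,-16),(22,16),(-22,16)]}
SH={k:np.array(v,float)/1000 for k,v in SH.items()}
def proj(n,P):
    c=CAL[n]; P=np.atleast_2d(P); q=(P-c['T'][:3,3])@c['T'][:3,:3]
    q=q*[1,-1,-1]; uv=q@c['K'].T; return uv[:,:2]/uv[:,2:]
def ray(n,uv,z):
    c=CAL[n]; d=np.linalg.inv(c['K'])@[uv[0],uv[1],1]; d=c['T'][:3,:3]@(d*[1,-1,-1]); o=c['T'][:3,3]
    return o+d*(z-o[2])/d[2]
def tri(uvt,uvs):
    A=[];b=[]
    for n,uv in(("top",uvt),("side",uvs)):
        c=CAL[n]; d=np.linalg.inv(c['K'])@[uv[0],uv[1],1]; d=c['T'][:3,:3]@(d*[1,-1,-1]); d/=np.linalg.norm(d)
        M=np.eye(3)-np.outer(d,d); A.append(M); b.append(M@c['T'][:3,3])
    p=np.linalg.solve(sum(A),sum(b)); r=[np.linalg.norm(m@p-bb) for m,bb in zip(A,b)]
    return p,r
def place(poly,x,y,yaw,z):
    c,s=np.cos(yaw),np.sin(yaw); p=poly@np.array([[c,s],[-s,c]])+[x,y]
    return np.c_[p,np.full(len(p),z)]
K=6
def fill(polys,box):
    x0,y0,x1,y1=box; m=np.zeros(((y1-y0)*K,(x1-x0)*K),np.uint8)
    for p in polys:
        q=((p+0.5-[x0,y0])*K-0.5)*16
        cv2.fillPoly(m,[np.round(q).astype(np.int32)],255,shift=4)
    return m
def down(m):
    return cv2.GaussianBlur(cv2.resize(m.astype(np.float32)/255,None,fx=1/K,fy=1/K,interpolation=cv2.INTER_AREA),(0,0),0.6)
def prism(n,poly,x,y,yaw,z0,h,box):
    b=proj(n,place(poly,x,y,yaw,z0)); t=proj(n,place(poly,x,y,yaw,z0+h))
    ps=[b,t]+[np.array([b[i],b[(i+1)%len(b)],t[(i+1)%len(b)],t[i]]) for i in range(len(b))]
    return down(fill(ps,box))
def grow(poly,d):
    # offset polygon outward (ccw orientation assumed, mitred)
    A=poly; e=np.roll(A,-1,0)-A; nrm=np.c_[e[:,1],-e[:,0]]/np.linalg.norm(e,axis=1)[:,None]
    area=np.sum(A[:,0]*np.roll(A[:,1],-1)-A[:,1]*np.roll(A[:,0],-1))
    if area<0: nrm=-nrm
    n0=np.roll(nrm,1,0); return A+d*(n0+nrm)/(1+np.sum(n0*nrm,1))[:,None]
def hole(n,poly,x,y,yaw,zf,box):
    fl=fill([proj(n,place(grow(poly,.002),x,y,yaw,zf))],box)
    o1=fill([proj(n,place(grow(poly,.002),x,y,yaw,zf+.006))],box)
    o2=fill([proj(n,place(grow(poly,.004),x,y,yaw,zf+.010))],box)
    return down(cv2.min(fl,cv2.min(o1,o2)))
def satmask(im,box):
    x0,y0,x1,y1=box; c=im[y0:y1,x0:x1].astype(float)
    mx=c.max(2);mn=c.min(2); S=(mx-mn)/np.maximum(mx,1)
    bg=np.median(np.r_[S[0],S[-1],S[:,0],S[:,-1]])
    return np.clip(1-S/bg,0,1)**1 
def boxat(n,xyz,r):
    u,v=proj(n,xyz)[0]; return int(u-r),int(v-r),int(u+r)+1,int(v+r)+1
def fit(ims,kind,x,y,yaw,views=("top","side"),z0=0.,h=.026,freez=False,r=22,seat=False,yel=None):
    data=[]
    for n in views:
        box=boxat(n,[x,y,z0+.013],r)
        if seat:
            x0,y0,x1,y1=box;c=ims[n][y0:y1,x0:x1].astype(float); m=c[...,1:].mean(2)
            lo,hi=np.percentile(m,10),np.percentile(m,99); m=np.clip((m-lo)/(hi-lo),0,1)
        else:
            m=satmask(ims[n],box); m=np.clip(m/np.percentile(m,97),0,1)
        data.append((n,box,m))
    def cost(p):
        z=z0+(p[3]/1000 if freez else 0); s=0
        for n,box,m in data:
            f=hole if seat else None
            q=hole(n,SH[kind],x+p[0]/1000,y+p[1]/1000,yaw+p[2]/50,z,box) if seat else prism(n,SH[kind],x+p[0]/1000,y+p[1]/1000,yaw+p[2]/50,z,h,box)
            s+=np.sum((q-m)**2)
        return s
    n=4 if freez else 3; best=None
    for s in (6,2):
        p0=np.zeros(n) if best is None else best.x
        sim=np.vstack([p0]+[p0+s*np.eye(n)[i] for i in range(n)])
        best=minimize(cost,p0,method='Nelder-Mead',options=dict(initial_simplex=sim,xatol=.02,fatol=1e-3,maxiter=400))
    p=best.x; return np.array([x+p[0]/1000,y+p[1]/1000,yaw+p[2]/50,z0+(p[3]/1000 if freez else 0)]),best.fun
def grab(tag=None):
    ims={n:cams.camera(n) for n in("top","side")}
    if tag:
        for n in ims: cv2.imwrite(f"pics/{n}_{tag}.png",ims[n])
    return ims
def load(tag): return {n:cv2.imread(f"pics/{n}{tag}.png") for n in("top","side")}
E
cat > m1.py <<'E'
from h import *
ims=load("0")
def tp(cx,cy): return ray("top",(270+cx/4,115+cy/4),.02)
# init: origin pixel and a pixel in +x direction (in t_parts crop)
I={'angle':((98,556),(62,0)),'tee':((212,402),None),'fork':((305,510),None),'crank':((354,350),None),'dial':((215,225),None)}
D={'angle':((100,600),(140,530)),'tee':((235,415),(175,380)),'fork':((312,540),(300,480)),'crank':((338,385),(375,315)),'dial':((205,232),(250,195))}
for k in I:
    p=tp(*I[k][0]); a,b=tp(*D[k][0]),tp(*D[k][1]); yaw=np.arctan2(b[1]-a[1],b[0]-a[0])
    yaws=[yaw] if k!='crank' else [yaw]
    for v in(("top",),("side",),("top","side")):
        f,c=fit(ims,k,p[0],p[1],yaw,views=v); print(k,v,f.round(4),round(c,2))
    f,c=fit(ims,k,p[0],p[1],yaw,freez=True); print(k,'z',f.round(4),round(c,2))
E
python3 m1.py
```

```text
angle ('top',) [ 0.3882 -0.2002 -0.5131  0.    ] 3.43
angle ('side',) [ 0.3865 -0.2004 -0.5028  0.    ] 2.18
angle ('top', 'side') [ 0.3873 -0.2003 -0.5074  0.    ] 9.69
angle z [ 0.3873 -0.2    -0.5042 -0.0009] 9.9
tee ('top',) [ 0.499  -0.2781  1.1881  0.    ] 5.35
tee ('side',) [ 0.497  -0.2785  1.1884  0.    ] 4.44
tee ('top', 'side') [ 0.4976 -0.2783  1.1926  0.    ] 16.29
tee z [ 4.9790e-01 -2.7810e-01  1.1849e+00 -5.0000e-04] 16.05
fork ('top',) [ 0.4132 -0.3492  0.198   0.    ] 38.9
fork ('side',) [ 0.4113 -0.3501  0.1973  0.    ] 38.37
fork ('top', 'side') [ 0.4119 -0.3495  0.1888  0.    ] 86.13
fork z [ 0.412  -0.3493  0.1976 -0.0009] 84.69
crank ('top',) [ 0.5322 -0.3867 -0.2268  0.    ] 2.28
crank ('side',) [ 0.5298 -0.3869 -0.2376  0.    ] 2.33
crank ('top', 'side') [ 0.5307 -0.3868 -0.2342  0.    ] 9.97
crank z [ 0.5308 -0.3866 -0.2337 -0.0011] 9.64
dial ('top',) [ 0.6223 -0.2867 -0.8614  0.    ] 31.65
dial ('side',) [ 0.6205 -0.2873 -0.8531  0.    ] 7.84
dial ('top', 'side') [ 0.6212 -0.287  -0.855   0.    ] 43.95
dial z [ 0.6214 -0.2866 -0.8545 -0.0013] 42.56
```

```bash
cat > m2.py <<'E'
from h import *
ims=load("0")
def tp(cx,cy,z=.016): return ray("top",(105+cx/4.7,125+cy/4.7),z)
I={'angle':(382,130),'dial':(531,126),'fork':(680,122),'bush':(381,277),'crank':(532,273),'tee':(683,268)}
Y={'angle':None,'dial':0,'fork':0,'bush':0,'crank':0,'tee':0}
out={}
for k in I:
    p=tp(*I[k])
    ys=[0,np.pi/2,-np.pi/2,np.pi]
    r=[fit(ims,k,p[0],p[1],y,views=("top",),z0=.016,r=17,seat=True) for y in ys]
    r.sort(key=lambda t:t[1]); f,c=r[0]; print(k,'top',f.round(4),round(c,2),'next',round(r[1][1],1))
    f2,c=fit(ims,k,*f[:3],views=("side",),z0=.016,r=17,seat=True); print('   side',f2.round(4),round(c,2))
    f2,c=fit(ims,k,*f[:3],freez=True,z0=.016,r=17,seat=True); print('   both z',f2.round(4),round(c,2))
    out[k]=f
np.save('seats_top.npy',out,allow_pickle=True)
E
python3 m2.py
```

```text
angle top [0.672  0.1125 0.0264 0.016 ] 49.89 next 49.9
   side [0.67   0.1103 0.0514 0.016 ] 162.68
   both z [0.6723 0.1126 0.0328 0.0141] 213.97
dial top [0.6752 0.0204 0.0344 0.016 ] 41.5 next 96.8
   side [0.673  0.0183 0.0876 0.016 ] 150.47
   both z [0.6751 0.0204 0.047  0.0144] 194.22
fork top [ 0.6788 -0.0712  0.038   0.016 ] 57.22 next 57.6
   side [ 0.6769 -0.0737  0.0367  0.016 ] 135.87
   both z [ 0.6784 -0.0714  0.0489  0.014 ] 182.36
bush top [0.5801 0.1095 0.0355 0.016 ] 40.33 next 40.3
   side [0.5785 0.1068 0.0898 0.016 ] 93.45
   both z [0.5801 0.11   0.0374 0.0134] 121.98
crank top [0.5833 0.0172 0.0507 0.016 ] 19.3 next 19.3
   side [0.5814 0.0156 0.0281 0.016 ] 104.29
   both z [0.5831 0.0174 0.0334 0.0138] 125.21
tee top [ 0.5868 -0.0745  0.0453  0.016 ] 39.2 next 92.1
   side [ 0.5848 -0.0765  0.0408  0.016 ] 73.79
   both z [ 0.5866 -0.0744  0.0384  0.0132] 101.35
```

```bash
cat > m3.py <<'E'
from h import *
ims=load("0")
T={'angle':(46,92),'dial':(46,0),'fork':(46,-92),'bush':(-46,92),'crank':(-46,0),'tee':(-46,-92)}
T={k:np.array(v)/1000 for k,v in T.items()}
def rot(p,a): c,s=np.cos(a),np.sin(a); return np.array([c*p[0]-s*p[1],s*p[0]+c*p[1]])
def ymask(im,box):
    x0,y0,x1,y1=box;c=im[y0:y1,x0:x1].astype(float);m=c[...,1]-c[...,0]; m=np.clip((m-np.percentile(m,20))/(np.percentile(m,95)-np.percentile(m,20)),0,1); return m
for n in("top","side"):
  for zf in ([.016] if n=="top" else [.016]):
    D={}
    for k in T:
        c=np.array([.6295,.0194])+rot(T[k],.036); box=boxat(n,[*c,.02],14); D[k]=(box,ymask(ims[n],box))
    def cost(p,ks=T):
        s=0
        for k in ks:
            c=np.array([.6295+p[0]/1000,.0194+p[1]/1000])+rot(T[k],.036+p[2]/100)
            s+=np.sum((hole(n,SH[k],*c,.036+p[2]/100,zf,D[k][0])-D[k][1])**2)
        return s
    b=minimize(cost,[0,0,0],method='Nelder-Mead',options=dict(initial_simplex=[[0,0,0],[4,0,0],[0,4,0],[0,0,2]]))
    print(n,zf,.6295+b.x[0]/1000,.0194+b.x[1]/1000,.036+b.x[2]/100,b.fun,b.nit)
    x0=b.x
    for k in T:
        b=minimize(lambda p:cost(p,[k]),x0,method='Nelder-Mead',options=dict(initial_simplex=x0+np.array([[0,0,0],[2,0,0],[0,2,0],[0,0,2]])))
        d=b.x-x0; print('  ',k,d[0].round(2),d[1].round(2),'mm',(d[2]/100).round(3),round(b.fun,2))
    vis=[]
    for k in T:
        c=np.array([.6295+x0[0]/1000,.0194+x0[1]/1000])+rot(T[k],.036+x0[2]/100)
        vis.append(np.vstack([D[k][1],hole(n,SH[k],*c,.036+x0[2]/100,zf,D[k][0])])[:58,:29])
    v=np.hstack(vis)*255; cv2.imwrite(f"pics/holes_{n}.png",cv2.resize(v.astype(np.uint8),None,fx=4,fy=4,interpolation=0))
# case rim corners height via side/top? fixture
E
python3 m3.py
```

```text
top 0.016 0.6293668454476561 0.01890070334294554 0.03756972065419222 28.50051176718381 38
   angle 0.3 -0.23 mm 0.001 2.84
   dial -0.1 -0.12 mm -0.003 9.84
   fork 0.33 0.27 mm -0.003 4.36
   bush 0.48 0.61 mm 0.003 1.9
   crank 0.01 0.62 mm 0.006 2.65
   tee -0.31 0.32 mm 0.006 4.75
side 0.016 0.6274765984082554 0.01715312826328465 0.03645354574415481 63.35832107743906 46
   angle 0.4 -0.0 mm 0.0 11.62
   dial -0.01 -0.08 mm 0.0 34.45
   fork 0.51 0.15 mm -0.003 5.82
   bush 0.26 0.32 mm 0.001 5.34
   crank 0.37 0.65 mm 0.005 3.36
   tee 0.1 -0.09 mm -0.001 1.95
```

View pics/holes_top.png

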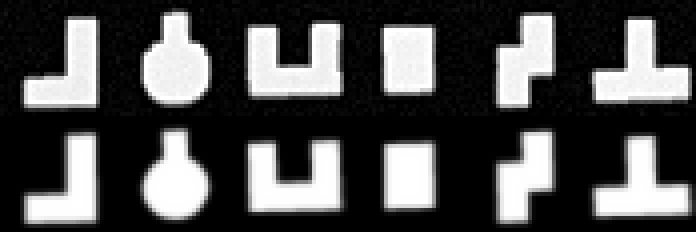

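View pics/holes_side.png

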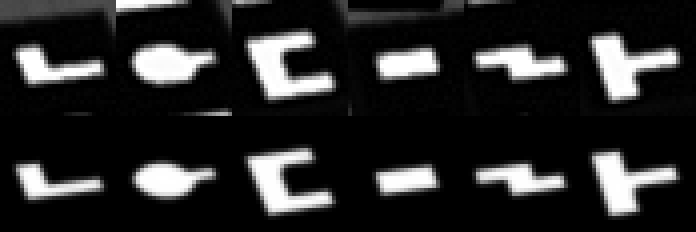

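```bash
cat > m4.py <<'E'
from h import *
ims=load("0")
# blue mask fit of base plate + block in top and side
def blue(im,box):
    x0,y0,x1,y1=box;c=im[y0:y1,x0:x1].astype(float)
    m=(c[...,0]-c[...,2]); return (m>15).astype(np.float32)
for nm,px in(("head",(70,603)),("TLc",(133,183)),("TRc",(245,205)),("BRc",(147,642)),("BLc",(28,620))):
    print(nm,ray("top",(105+px[0]/4.7,125+px[1]/4.7),.008 if nm!="head" else .05).round(3))
R=lambda x0,x1,y0,y1:np.array([(x0,y0),(x1,y0),(x1,y1),(x0,y1)],float)/1000
plate=R(-150,125,-36,36); block=R(-27,27,-34,34)
def model(n,x,y,yaw,box):
    ps=[]
    for poly,h in((plate,.008),(block,.078)):
        b=proj(n,place(poly,x,y,yaw,0)); t=proj(n,place(poly,x,y,yaw,h))
        ps+=[b,t]+[np.array([b[i],b[(i+1)%4],t[(i+1)%4],t[i]]) for i in range(4)]
    return fill(ps,box)
for n in("top","side"):
    im=ims[n]
    c0=(ray("top",(105+137/4.7,125+412/4.7),.008)); x,y=.5,.25
    p=[ray("top",(105+a/4.7,125+b/4.7),.008) for a,b in((133,183),(245,205),(147,642),(28,620))]
    ce=sum(p)/4; d=(p[0]+p[1]-p[2]-p[3])/2; yaw=np.arctan2(d[1],d[0]); ce=ce[:2]+.0125*np.array([np.cos(yaw),np.sin(yaw)])
    box=boxat(n,[*ce,.03],62)
    x0,y0,x1,y1=box; c=im[y0:y1,x0:x1].astype(float)
    wood=np.clip((c[...,2]-c[...,0])/60,-1,1) # wood: R>>B
    notw=(c[...,2]-c[...,0]<0.25*c.max(2)).astype(np.float32)
    # restrict outer silhouette: compare within dilated init mask
    init=down(model(n,ce[0],ce[1],yaw,box)); w=(cv2.dilate(init,np.ones((9,9)))>0).astype(float)
    # ignore area where jar/bottle could be: none near
    def cost(q): return np.sum(w*(down(model(n,ce[0]+q[0]/1000,ce[1]+q[1]/1000,yaw+q[2]/100,box))-notw)**2)
    b=minimize(cost,[0,0,0],method='Nelder-Mead',options=dict(initial_simplex=[[0,0,0],[5,0,0],[0,5,0],[0,0,3]]))
    q=b.x; X=[ce[0]+q[0]/1000,ce[1]+q[1]/1000,yaw+q[2]/100]; print(n,ce,yaw,np.round(X,4),b.fun)
    m=model(n,*X,box); m=cv2.resize(m,None,fx=1/6,fy=1/6,interpolation=cv2.INTER_AREA)
    cv2.imwrite(f"pics/fix_{n}.png",cv2.resize(np.hstack([c,np.dstack([notw*255]*3),np.dstack([m]*3)]).astype(np.uint8),None,fx=2.1,fy=2.1))
    hd=proj(n,[X[0]-.137*np.cos(X[2]),X[1]-.137*np.sin(X[2]),.05]); print('head px',hd)
for nm,px in(("oiler",(160,225)),("jar",(213,203))): print(nm,ray("top",(px[0]*.64,px[1]*.64),.0).round(3))
E
python3 m4.py
```

```text
head [0.379 0.279 0.05 ]
TLc [0.637 0.266 0.008]
TRc [0.624 0.196 0.008]
BRc [0.356 0.244 0.008]
BLc [0.369 0.316 0.008]
top [0.50894363 0.25289043] -0.1805867163047039 [ 0.5102  0.2563 -0.1839] 64.30838557541816
head px [[118.81984406 254.5568388 ]]
side [0.50894363 0.25289043] -0.1805867163047039 [ 0.5071  0.259  -0.1753] 380.4730981623626
head px [[186.87340431 113.03138797]]
oiler [0.698 0.361 0.   ]
jar [0.741 0.264 0.   ]
```

```bash
ls pics/fix*
```

```text
pics/fix_side.png
pics/fix_top.png
```

View pics/fix_top.png

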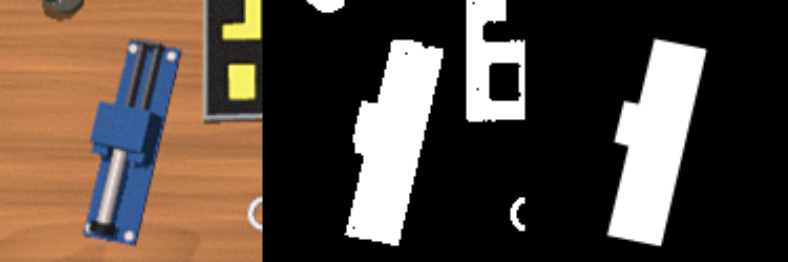

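View pics/fix_side.png

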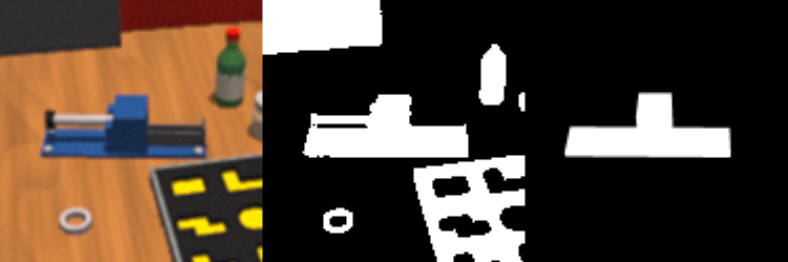

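Run:
```python
import cv2,numpy as np
t=cv2.imread("pics/top0.png"); s=cv2.imread("pics/side0.png")
a=cv2.resize(t[235:275,100:140],None,fx=10,fy=10,interpolation=cv2.INTER_CUBIC);b=cv2.resize(s[95:135,170:210],None,fx=10,fy=10,interpolation=cv2.INTER_CUBIC)
cv2.imwrite("pics/head.png",np.hstack([a,b]))
```

```text
(no output)
```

View pics/head.png

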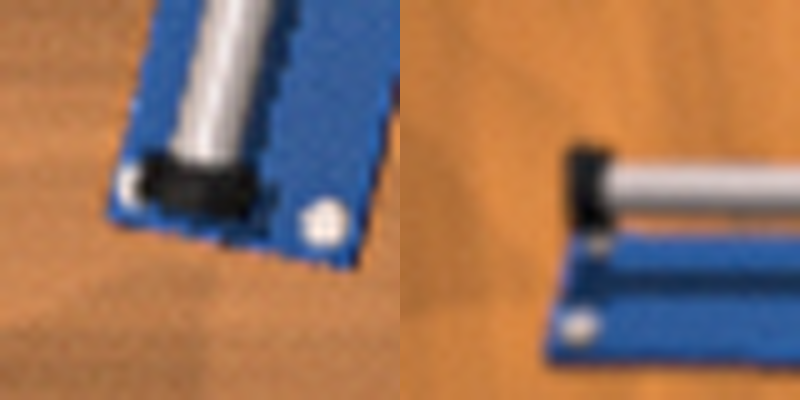

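Run:
```python
from h import *
p,r=tri((119.4,253.0),(188.4,113.4)); print(p,r)
print(ray("top",(119.4,253.0),.05),ray("side",(188.4,113.4),.05))
# rods: bolts near head plate z~.01
print(tri((100+13.2-.5,235+18.5-.5),(170+19.8-.5,95+24.2-.5)),tri((100+32.3-.5,235+22.2-.5),(170+17.8-.5,95+32.6-.5)))
```

```text
[0.37855502 0.27995097 0.04993254] [np.float64(0.0012491219303169565), np.float64(0.0012491219303168487)]
[0.37980287 0.27998734 0.05      ] [0.37731099 0.27977481 0.05      ]
(array([0.37818913, 0.31225115, 0.0050407 ]), [np.float64(0.00150333643925481), np.float64(0.0015033364392548036)]) (array([0.36861174, 0.25619737, 0.01019412]), [np.float64(0.0012706605622700017), np.float64(0.0012706605622698917)])
```

```bash
cat > mv.py <<'E'
import sys,numpy as np
from station import get_obs
# usage: mv.py x y yaw z   -> tool-frame displacement
o=get_obs(); p=o['ee_pos']; R=o['eef_rot']
x,y,yaw,z=map(float,sys.argv[1:5])
cur=R[2]; d=(yaw-cur+np.pi)%(2*np.pi)-np.pi
D=np.array([x,y,z])-p
for nm,a in(("with current yaw",cur),("with final yaw",yaw)):
    t=[np.cos(a)*D[0]+np.sin(a)*D[1],-D[2],-np.sin(a)*D[0]+np.cos(a)*D[1]]
    print(nm,"slide tot mm",np.round(np.array(t)*1000,1),"horiz",round(1000*np.hypot(t[0],t[2]),1))
print("spin deg",round(-np.degrees(d),2),"q6 final",round(float(np.arctan2(y,x)-yaw),2),"at",p.round(4),R.round(4),"F",o['force'].round(1),"w",round(o['grip_width'],4),"t",round(o['time_s'],2))
E
python3 mv.py .3785 .280 1.391 .12
```

```text
with current yaw slide tot mm [-130.3   85.  -213.7] horiz 250.3
with final yaw slide tot mm [-184.8   85.  -168.8] horiz 250.3
spin deg -16.22 q6 final -0.75 at [0.2454 0.492  0.205 ] [-1.5707e+00  9.0000e-04  1.1080e+00] F [ 0.7 -0.5  0. ] w 0.094 t 0.1
```

Request:
step_arm([
  {"grip": 0, "slide": [0, 0, 0], "spin": -5.4},
  {"grip": 0, "slide": [0, 0, 0], "spin": -5.4},
  {"grip": 0, "slide": [0, 0, 0], "spin": -5.4},
  {"grip": 0, "slide": [-0.0231, 0.0106, -0.0211], "spin": 0},
  {"grip": 0, "slide": [-0.0231, 0.0106, -0.0211], "spin": 0},
  {"grip": 0, "slide": [-0.0231, 0.0106, -0.0211], "spin": 0},
  {"grip": 0, "slide": [-0.0231, 0.0106, -0.0211], "spin": 0},
  {"grip": 0, "slide": [-0.0231, 0.0106, -0.0211], "spin": 0},
  {"grip": 0, "slide": [-0.0231, 0.0106, -0.0211], "spin": 0},
  {"grip": 0, "slide": [-0.0231, 0.0106, -0.0211], "spin": 0},
  {"grip": 0, "slide": [-0.0231, 0.0106, -0.0211], "spin": 0},
  {"grip": 0, "slide": [0, 0, 0], "spin": 0},
], force=40)

```text
time_s: 1.1
ee_pos: [0.3796, 0.2763, 0.1187]
eef_rot: [-1.569, 0.003, 1.387]
force: [-1.5, 1.3, 0.7]
grip_width: 0.0467
```

```bash
python3 mv.py .3785 .280 1.391 .032
python3 - <<'E'
from h import *
ims=grab("a1")
P=[.379,.279,.12]
o=get_obs(); print({n:proj(n,o['ee_pos']) for n in ims})
v=[]
for n in("top","side"):
    u,w=proj(n,o['ee_pos'])[0].astype(int); im=ims[n].copy(); c=im[max(0,w-40):w+40,max(0,u-40):u+40]; v.append(cv2.resize(c,(400,400),interpolation=cv2.INTER_CUBIC))
cv2.imwrite("pics/a1z.png",np.hstack(v))
E
```

```text
with current yaw slide tot mm [ 3.5 86.7  1.8] horiz 3.9
with final yaw slide tot mm [ 3.5 86.7  1.8] horiz 3.9
spin deg -0.2 q6 final -0.75 at [0.3796 0.2763 0.1187] [-1.5689  0.0026  1.3875] F [-1.5  1.3  0.7] w 0.0467 t 1.1
{'top': array([[111.55256801, 253.2813511 ]]), 'side': array([[186.19338574,  95.66356943]])}
```

View pics/a1z.png

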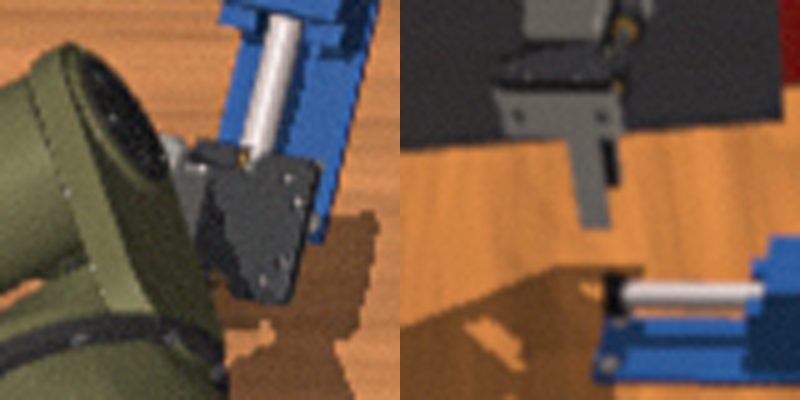

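Request:
step_arm([
  {"grip": 0, "slide": [0.0035, 0, 0.0015], "spin": 0},
  {"grip": 0, "slide": [0, 0.022, 0], "spin": 0},
  {"grip": 0, "slide": [0, 0.022, 0], "spin": 0},
  {"grip": 0, "slide": [0, 0.022, 0], "spin": 0},
  {"grip": 0, "slide": [0, 0.0207, 0], "spin": 0},
  {"grip": 0, "slide": [0, 0, 0], "spin": 0},
])

```text
time_s: 1.7
ee_pos: [0.3756, 0.284, 0.0311]
eef_rot: [-1.567, 0.003, 1.392]
force: [-0.2, -0.4, -1.7]
grip_width: 0.0468
```

```bash
python3 mv.py .3785 .280 1.391 .032
python3 - <<'E'
from h import *
ims=grab("a2")
o=get_obs(); v=[]
for n in("top","side"):
    u,w=proj(n,o['ee_pos'])[0].astype(int); im=ims[n].copy(); c=im[max(0,w-40):w+40,max(0,u-40):u+40]; v.append(cv2.resize(c,(400,400),interpolation=cv2.INTER_CUBIC))
cv2.imwrite("pics/a2z.png",np.hstack(v))
E
```

```text
with current yaw slide tot mm [-3.5 -0.9 -3.6] horiz 5.0
with final yaw slide tot mm [-3.5 -0.9 -3.6] horiz 5.0
spin deg 0.08 q6 final -0.75 at [0.3756 0.284  0.0311] [-1.5673  0.0032  1.3925] F [-0.2 -0.4 -1.7] w 0.0468 t 1.7
```

View pics/a2z.png

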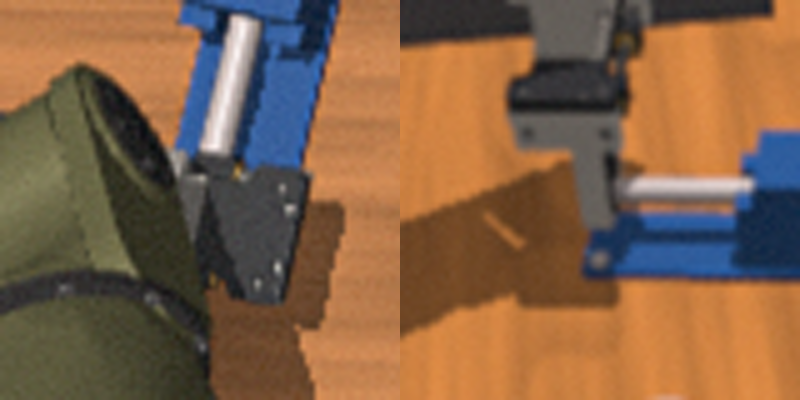

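Request:
step_arm([
  {"grip": 0, "slide": [0, 0, 0], "spin": 0},
  {"grip": 0, "slide": [-0.0035, 0, -0.003], "spin": 0},
  {"grip": 0, "slide": [0, 0, 0], "spin": 0},
  {"grip": 0, "slide": [0, 0, 0], "spin": 0},
  {"grip": 0, "slide": [0, 0, 0], "spin": 0},
])

```text
time_s: 2.22
ee_pos: [0.3803, 0.2799, 0.0344]
eef_rot: [-1.571, -0.001, 1.39]
force: [0.3, -0.3, 0.1]
grip_width: 0.0471
```

```bash
python3 mv.py .3785 .280 1.391 .032
```

```text
with current yaw slide tot mm [-0.2  2.4  1.8] horiz 1.8
with final yaw slide tot mm [-0.2  2.4  1.8] horiz 1.8
spin deg -0.03 q6 final -0.75 at [0.3803 0.2799 0.0344] [-1.5714e+00 -6.0000e-04  1.3904e+00] F [ 0.3 -0.3  0.1] w 0.0471 t 2.22
```

Request:
step_arm([
  {"grip": 0, "slide": [0, 0.002, 0.002], "spin": 0},
  {"grip": 0.9, "slide": [0, 0, 0], "spin": 0},
  {"grip": 0.9, "slide": [0, 0, 0], "spin": 0},
  {"grip": 0.9, "slide": [0, 0, 0], "spin": 0},
  {"grip": 0.9, "slide": [0, 0, 0], "spin": 0},
  {"grip": 0.9, "slide": [0, 0, 0], "spin": 0},
], force=50)

```text
time_s: 2.72
ee_pos: [0.3776, 0.2791, 0.0317]
eef_rot: [-1.57, 0.003, 1.391]
force: [-1.7, -10.3, 4.5]
grip_width: 0.0308
```

Request:
step_arm([
  {"grip": 0.9, "slide": [-0.0005, 0, -0.007], "spin": 0},
  {"grip": 0.9, "slide": [-0.0005, 0, -0.007], "spin": 0},
  {"grip": 0.9, "slide": [0, 0, -0.007], "spin": 0},
  {"grip": 0.9, "slide": [0, 0, -0.007], "spin": 0},
  {"grip": 0.9, "slide": [0, 0, -0.007], "spin": 0},
  {"grip": 0.9, "slide": [0, 0, -0.007], "spin": 0},
  {"grip": 0.9, "slide": [0, 0, -0.007], "spin": 0},
  {"grip": 0.9, "slide": [0, 0, -0.007], "spin": 0},
  {"grip": 0.9, "slide": [0, 0, -0.007], "spin": 0},
  {"grip": 0.9, "slide": [0, 0, -0.007], "spin": 0},
  {"grip": 0.9, "slide": [0, 0, 0], "spin": 0},
  {"grip": 0.9, "slide": [0, 0, 0], "spin": 0},
  {"grip": 0.9, "slide": [0, 0, 0], "spin": 0},
])

```text
time_s: 3.8
ee_pos: [0.4469, 0.266, 0.0318]
eef_rot: [-1.571, 0.001, 1.391]
force: [1.1, -5.5, 1.3]
grip_width: 0.0308
```

```bash
python3 mv.py .3785 .280 1.391 .032
```

```text
with current yaw slide tot mm [ 1.6 -0.2 69.8] horiz 69.8
with final yaw slide tot mm [ 1.6 -0.2 69.8] horiz 69.8
spin deg -0.01 q6 final -0.75 at [0.4469 0.266  0.0318] [-1.5709e+00  1.3000e-03  1.3909e+00] F [ 1.1 -5.5  1.3] w 0.0308 t 3.8
```

Request:
step_arm([
  {"grip": 0.9, "slide": [0, 0, -0.003], "spin": 0},
  {"grip": 0.9, "slide": [0, 0, -0.003], "spin": 0},
  {"grip": 0.9, "slide": [0, 0, -0.002], "spin": 0},
  {"grip": 0.9, "slide": [0, 0, 0], "spin": 0},
  {"grip": 0.9, "slide": [0, 0, 0], "spin": 0},
  {"grip": 0.9, "slide": [0, 0, 0], "spin": 0},
])

```text
time_s: 4.3
ee_pos: [0.4484, 0.2656, 0.0313]
eef_rot: [-1.558, 0.005, 1.391]
force: [-46.4, 3.8, 26.9]
grip_width: 0.0309
```

```bash
python3 mv.py .3785 .280 1.391 .032
python3 - <<'E'
from h import *
ims=grab("a3")
v=[]
for n in("top","side"):
    u,w=proj(n,[.51,.255,.04])[0].astype(int); c=ims[n][w-50:w+50,u-50:u+50]; v.append(cv2.resize(c,(400,400),interpolation=cv2.INTER_CUBIC))
cv2.imwrite("pics/a3z.png",np.hstack(v))
E
```

```text
with current yaw slide tot mm [ 1.7 -0.7 71.4] horiz 71.4
with final yaw slide tot mm [ 1.7 -0.7 71.4] horiz 71.4
spin deg 0.02 q6 final -0.75 at [0.4484 0.2656 0.0313] [-1.5576  0.0046  1.3914] F [-46.4   3.8  26.9] w 0.0309 t 4.3
```

View pics/a3z.png

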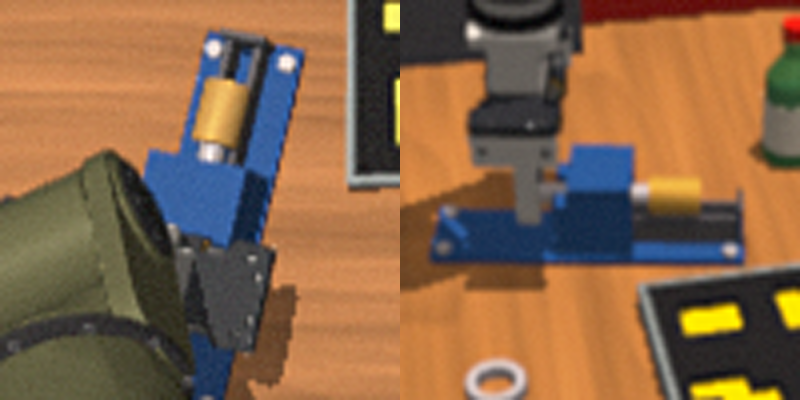

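Request:
step_arm([
  {"grip": 0.9, "slide": [0, 0, 0.006], "spin": 0},
  {"grip": 0.9, "slide": [0, 0, 0.006], "spin": 0},
  {"grip": 0.9, "slide": [0, 0, 0.006], "spin": 0},
  {"grip": 0.9, "slide": [0, 0, 0.007], "spin": 0},
  {"grip": 0.9, "slide": [0, 0, 0.007], "spin": 0},
  {"grip": 0.9, "slide": [0, 0, 0.007], "spin": 0},
  {"grip": 0.9, "slide": [0, 0, 0.007], "spin": 0},
  {"grip": 0.9, "slide": [0, 0, 0.007], "spin": 0},
  {"grip": 0.9, "slide": [0, 0, 0.007], "spin": 0},
  {"grip": 0.9, "slide": [0, 0, 0.007], "spin": 0},
  {"grip": 0.9, "slide": [0, 0, 0.006], "spin": 0},
  {"grip": 0.9, "slide": [0, 0, 0.004], "spin": 0},
  {"grip": 0.9, "slide": [0, 0, 0], "spin": 0},
  {"grip": 0.9, "slide": [0, 0, 0], "spin": 0},
  {"grip": 0.9, "slide": [0, 0, 0], "spin": 0},
])

```text
time_s: 5.65
ee_pos: [0.3784, 0.2789, 0.0316]
eef_rot: [-1.569, 0.001, 1.391]
force: [-4.7, 0.4, -4.7]
grip_width: 0.0311
```

```bash
python3 mv.py .3785 .280 1.391 .032
python3 - <<'E'
from h import *
ims=grab("a4")
v=[]
for n in("top","side"):
    u,w=proj(n,[.51,.255,.04])[0].astype(int); c=ims[n][w-50:w+60,u-55:u+55]; v.append(cv2.resize(c,(400,400),interpolation=cv2.INTER_CUBIC))
cv2.imwrite("pics/a4z.png",np.hstack(v))
E
```

```text
with current yaw slide tot mm [ 1.1 -0.4  0.1] horiz 1.1
with final yaw slide tot mm [ 1.1 -0.4  0.1] horiz 1.1
spin deg -0.02 q6 final -0.75 at [0.3784 0.2789 0.0316] [-1.5694e+00  8.0000e-04  1.3907e+00] F [-4.7  0.4 -4.7] w 0.0311 t 5.65
```

View pics/a4z.png

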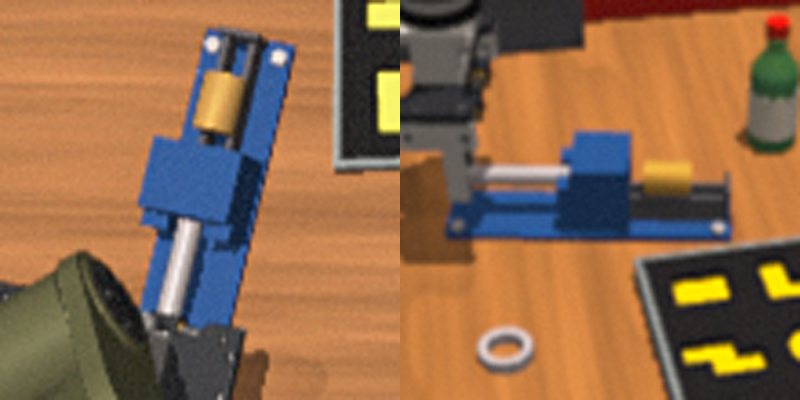

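Request:
step_arm([
  {"grip": 0.9, "slide": [0, 0, 0.003], "spin": 0},
  {"grip": 0.9, "slide": [0, 0, 0.003], "spin": 0},
  {"grip": 0.9, "slide": [0, 0, 0], "spin": 0},
  {"grip": 0.9, "slide": [0, 0, 0], "spin": 0},
])

```text
time_s: 6.08
ee_pos: [0.3743, 0.2797, 0.0317]
eef_rot: [-1.574, -0.0, 1.391]
force: [13.3, -4.3, -18.1]
grip_width: 0.0308
```

Request:
step_arm([
  {"grip": 0.9, "slide": [0, 0, 0.003], "spin": 0},
  {"grip": 0.9, "slide": [0, 0, 0], "spin": 0},
  {"grip": 0.9, "slide": [0, 0, 0], "spin": 0},
])

```text
time_s: 6.33
ee_pos: [0.3741, 0.2798, 0.0319]
eef_rot: [-1.579, -0.002, 1.391]
force: [36.5, -10.5, -30.7]
grip_width: 0.0307
```

Request:
step_arm([
  {"grip": 0.9, "slide": [0, 0, -0.003], "spin": 0},
  {"grip": 0, "slide": [0, 0, 0], "spin": 0},
  {"grip": 0, "slide": [0, 0, 0], "spin": 0},
  {"grip": 0, "slide": [0, 0, 0], "spin": 0},
  {"grip": 0, "slide": [0, -0.03, 0], "spin": 0},
  {"grip": 0, "slide": [0, -0.03, 0], "spin": 0},
  {"grip": 0, "slide": [0, -0.03, 0], "spin": 0},
  {"grip": 0, "slide": [0, 0, 0], "spin": 0},
])

```text
time_s: 7.0
ee_pos: [0.3747, 0.2816, 0.1275]
eef_rot: [-1.577, -0.006, 1.391]
force: [1.0, -0.6, 2.0]
grip_width: 0.0469
```

```bash
python3 - <<'E'
from h import *
ims=grab("a5")
v=[]
for n in("top","side"):
    u,w=proj(n,[.575,.243,.05])[0].astype(int); print(n,u,w); c=ims[n][w-20:w+20,u-20:u+20]; v.append(cv2.resize(c,(400,400),interpolation=cv2.INTER_CUBIC))
cv2.imwrite("pics/a5z.png",np.hstack(v))
E
python3 mv.py .575 .243 1.391 .1
```

```text
top 136 182
side 246 114
with current yaw slide tot mm [  -0.8   22.9 -205.3] horiz 205.3
with final yaw slide tot mm [  -0.8   22.9 -205.3] horiz 205.3
spin deg 0.0 q6 final -0.99 at [0.3732 0.2805 0.1229] [-1.5727 -0.0019  1.3911] F [-0.4 -0.  -1.1] w 0.0471 t 7.1
```

View pics/a5z.png

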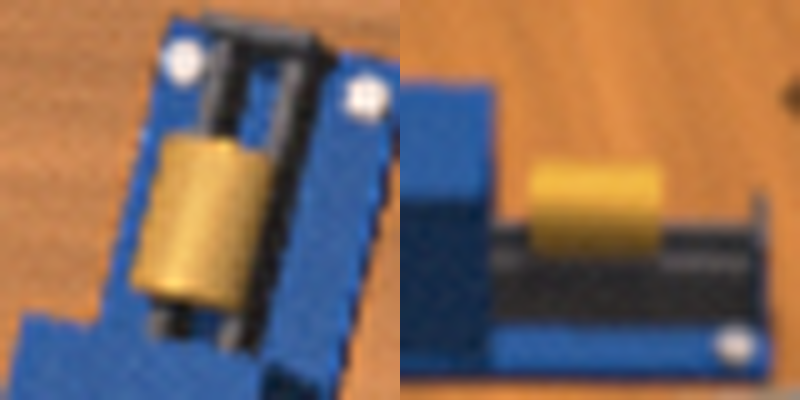

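Run:
```python
from h import *
p,r=tri((135.8,183.5),(245.1,114.2)); print(p,r, ray("top",(135.8,183.5),.05),ray("side",(245.1,114.2),.05))
```

```text
[0.57191163 0.24452952 0.04912296] [np.float64(0.0015706943796279923), np.float64(0.0015706943796279884)] [0.57336327 0.24425483 0.05      ] [0.57011448 0.24308196 0.05      ]
```

Request:
step_arm([
  {"grip": 0, "slide": [-0.0015, 0.003, -0.0293], "spin": 0},
  {"grip": 0, "slide": [0, 0.003, -0.0293], "spin": 0},
  {"grip": 0, "slide": [0, 0.003, -0.0293], "spin": 0},
  {"grip": 0, "slide": [0, 0.003, -0.0293], "spin": 0},
  {"grip": 0, "slide": [0, 0.003, -0.0293], "spin": 0},
  {"grip": 0, "slide": [0, 0.003, -0.0293], "spin": 0},
  {"grip": 0, "slide": [0, 0.003, -0.0293], "spin": 0},
  {"grip": 0, "slide": [0, 0, 0], "spin": 0},
  {"grip": 0, "slide": [0, 0, 0], "spin": 0},
  {"grip": 0, "slide": [0, 0, 0], "spin": 0},
])

```text
time_s: 7.93
ee_pos: [0.5735, 0.2419, 0.0997]
eef_rot: [-1.569, 0.001, 1.391]
force: [0.1, -0.3, 0.6]
grip_width: 0.0473
```

```bash
python3 mv.py .572 .243 1.391 .042
```

```text
with current yaw slide tot mm [ 0.8 57.7  1.6] horiz 1.8
with final yaw slide tot mm [ 0.8 57.7  1.6] horiz 1.8
spin deg -0.01 q6 final -0.99 at [0.5735 0.2419 0.0997] [-1.5689e+00  1.0000e-03  1.3909e+00] F [ 0.1 -0.3  0.6] w 0.0473 t 7.93
```

Request:
step_arm([
  {"grip": 0, "slide": [0.0008, 0.019, 0.0015], "spin": 0},
  {"grip": 0, "slide": [0, 0.019, 0], "spin": 0},
  {"grip": 0, "slide": [0, 0.0195, 0], "spin": 0},
  {"grip": 0, "slide": [0, 0, 0], "spin": 0},
  {"grip": 0, "slide": [0, 0, 0], "spin": 0},
  {"grip": 0.9, "slide": [0, 0, 0], "spin": 0},
  {"grip": 0.9, "slide": [0, 0, 0], "spin": 0},
  {"grip": 0.9, "slide": [0, 0, 0], "spin": 0},
  {"grip": 0.9, "slide": [0, 0, 0], "spin": 0},
], force=40)

```text
time_s: 8.68
ee_pos: [0.5735, 0.2423, 0.0449]
eef_rot: [-1.572, 0.001, 1.391]
force: [-2.6, -5.5, 6.7]
grip_width: 0.0314
```

```bash
python3 mv.py .572 .243 1.391 .1
python3 - <<'E'
from h import *
ims=grab("a6")
v=[]
for n in("top","side"):
    u,w=proj(n,[.575,.243,.05])[0].astype(int); print(n,u,w); c=ims[n][w-20:w+20,u-20:u+20]; v.append(cv2.resize(c,(400,400),interpolation=cv2.INTER_CUBIC))
cv2.imwrite("pics/a6z.png",np.hstack(v))
E
```

```text
with current yaw slide tot mm [  0.4 -55.1   1.6] horiz 1.7
with final yaw slide tot mm [  0.4 -55.1   1.6] horiz 1.7
spin deg -0.02 q6 final -0.99 at [0.5735 0.2423 0.0449] [-1.5722e+00  5.0000e-04  1.3907e+00] F [-2.6 -5.5  6.7] w 0.0314 t 8.68
top 136 182
side 246 114
```

View pics/a6z.png

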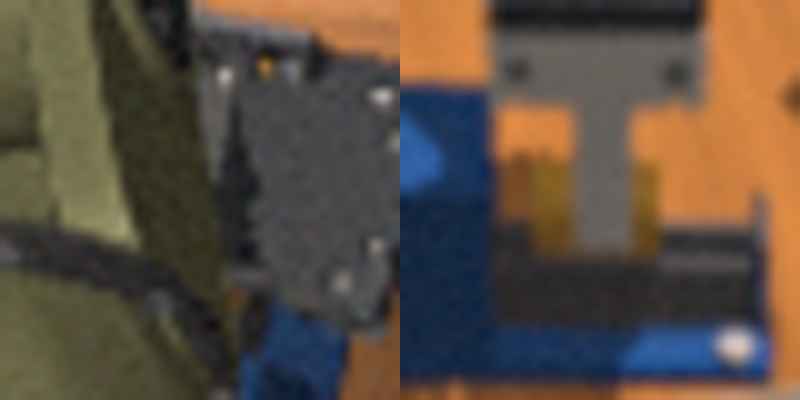

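Request:
step_arm([
  {"grip": 0.9, "slide": [0, -0.019, 0], "spin": 0},
  {"grip": 0.9, "slide": [0, -0.019, 0], "spin": 0},
  {"grip": 0.9, "slide": [0, -0.019, 0], "spin": 0},
  {"grip": 0.9, "slide": [0, 0, 0], "spin": -6.2},
  {"grip": 0.9, "slide": [0, 0, 0], "spin": -6.2},
  {"grip": 0.9, "slide": [-0.027, 0, -0.0005], "spin": 0},
  {"grip": 0.9, "slide": [-0.027, 0, -0.0005], "spin": 0},
  {"grip": 0.9, "slide": [-0.027, 0, -0.0005], "spin": 0},
  {"grip": 0.9, "slide": [-0.027, 0, -0.0005], "spin": 0},
  {"grip": 0.9, "slide": [-0.027, 0, -0.0005], "spin": 0},
  {"grip": 0.9, "slide": [0, 0.02, 0], "spin": 0},
  {"grip": 0.9, "slide": [0, 0.015, 0], "spin": 0},
  {"grip": 0.9, "slide": [0, 0, 0], "spin": 0},
  {"grip": 0.9, "slide": [0, 0, 0], "spin": 0},
  {"grip": 0.9, "slide": [0, 0, 0], "spin": 0},
])

```text
time_s: 10.03
ee_pos: [0.581, 0.1085, 0.0667]
eef_rot: [-1.572, -0.0, 1.608]
force: [-0.3, 0.6, -1.8]
grip_width: 0.0311
```

```bash
python3 mv.py .581 .1075 1.608 .034
python3 - <<'E'
from h import *
ims=grab("a7")
n='side'
u,w=proj(n,[.58,.107,.05])[0].astype(int); print(n,u,w); c=ims[n][w-30:w+30,u-40:u+40]; cv2.imwrite("pics/a7z.png",cv2.resize(c,(800,600),interpolation=cv2.INTER_CUBIC))
E
```

```text
with current yaw slide tot mm [-1.  32.7  0. ] horiz 1.0
with final yaw slide tot mm [-1.  32.7  0. ] horiz 1.0
spin deg -0.02 q6 final -1.43 at [0.581  0.1085 0.0667] [-1.5722e+00 -1.0000e-04  1.6076e+00] F [-0.3  0.6 -1.8] w 0.0311 t 10.03
side 255 138
```

View pics/a7z.png

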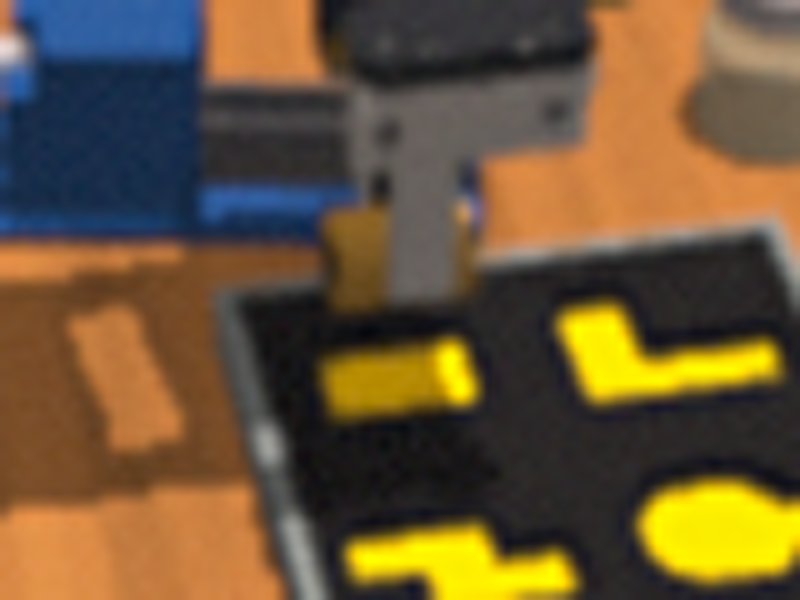

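Run:
```python
from h import *
C=np.array([.5786,.1085,.0717]); e=np.array([np.cos(.037),np.sin(.037),0]); f=np.array([-e[1],e[0],0])
pts=[]
for s in(-.022,.022):
    for t in np.linspace(0,2*np.pi,60): pts.append(C+s*e+.016*(np.cos(t)*f+np.sin(t)*np.array([0,0,1])))
q=proj("side",np.array(pts)); im=cv2.imread("pics/side_a7.png"); big=cv2.resize(im[108:168,215:295],(800,600),interpolation=cv2.INTER_CUBIC)
h=cv2.convexHull((((q+.5)-[215,108])*10).astype(np.float32)).astype(int)
cv2.polylines(big,[h],True,(255,0,255),1)
g=place(grow(SH['bush'],.002),.5772,.1084-.0017,.037,.016)  # side-camera seat
qs=proj("side",place(grow(SH['bush'],.002),.6275-.0494,.0172+.0902,.037,.016)); cv2.polylines(big,[(((qs+.5)-[215,108])*10).astype(int)],True,(0,255,0),1)
cv2.imwrite("pics/a7y.png",big)
```

```text
(no output)
```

View pics/a7y.png

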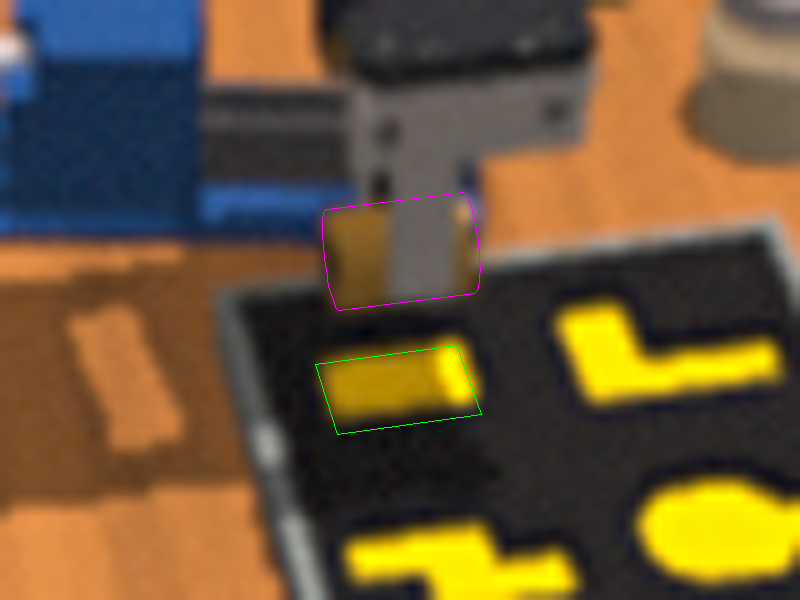

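Request:
step_arm([
  {"grip": 0.9, "slide": [-0.001, 0.01, 0], "spin": 0},
  {"grip": 0.9, "slide": [0, 0.01, 0], "spin": 0},
  {"grip": 0.9, "slide": [0, 0.008, 0], "spin": 0},
  {"grip": 0.9, "slide": [0, 0.004, 0], "spin": 0},
  {"grip": 0.9, "slide": [0, 0.001, 0], "spin": 0},
  {"grip": 0.9, "slide": [0, 0, 0], "spin": 0},
  {"grip": 0.9, "slide": [0, 0, 0], "spin": 0},
  {"grip": 0.9, "slide": [0, 0, 0], "spin": 0},
])

```text
time_s: 10.8
ee_pos: [0.5809, 0.1072, 0.0326]
eef_rot: [-1.572, -0.0, 1.607]
force: [4.6, 0.8, -0.7]
grip_width: 0.0315
```

Request:
step_arm([
  {"grip": 0.9, "slide": [0, 0.0015, 0], "spin": 0},
  {"grip": 0.9, "slide": [0, 0.0015, 0], "spin": 0},
  {"grip": 0.9, "slide": [0, 0, 0], "spin": 0},
  {"grip": 0.9, "slide": [0, 0, 0], "spin": 0},
  {"grip": 0.9, "slide": [0, 0, 0], "spin": 0},
])

```text
time_s: 11.22
ee_pos: [0.5811, 0.1072, 0.0298]
eef_rot: [-1.572, -0.0, 1.607]
force: [6.9, 0.5, -1.3]
grip_width: 0.0311
```

Request:
step_arm([
  {"grip": 0.9, "slide": [0, 0.001, -0.0007], "spin": 0},
  {"grip": 0.9, "slide": [0, 0.001, 0], "spin": 0},
  {"grip": 0.9, "slide": [0, 0.0005, 0], "spin": 0},
  {"grip": 0.9, "slide": [0, 0, 0], "spin": 0},
  {"grip": 0.9, "slide": [0, 0, 0], "spin": 0},
  {"grip": 0.9, "slide": [0, 0, 0], "spin": 0},
])

```text
time_s: 11.72
ee_pos: [0.5816, 0.1072, 0.0275]
eef_rot: [-1.572, -0.0, 1.607]
force: [2.2, -0.3, 5.6]
grip_width: 0.0312
```

Request:
step_arm([
  {"grip": 0.1, "slide": [0, 0, 0], "spin": 0},
  {"grip": 0.1, "slide": [0, 0, 0], "spin": 0},
  {"grip": 0.1, "slide": [0, 0, 0], "spin": 0},
  {"grip": 0.1, "slide": [0, -0.02, 0.001], "spin": 0},
  {"grip": 0.1, "slide": [0, -0.02, 0.002], "spin": 0},
  {"grip": 1, "slide": [0, 0, 0], "spin": 0},
  {"grip": 1, "slide": [0, 0, 0], "spin": 0},
  {"grip": 1, "slide": [0, 0, 0], "spin": 0},
  {"grip": 1, "slide": [0, 0, 0], "spin": 0},
  {"grip": 1, "slide": [0, 0.01, 0], "spin": 0},
  {"grip": 1, "slide": [0, 0.004, 0], "spin": 0},
  {"grip": 1, "slide": [0, 0, 0], "spin": 0},
  {"grip": 1, "slide": [0, 0, 0], "spin": 0},
  {"grip": 1, "slide": [0, 0, 0], "spin": 0},
])

```text
time_s: 12.88
ee_pos: [0.5783, 0.107, 0.0528]
eef_rot: [-1.571, 0.0, 1.607]
force: [-0.5, 0.7, 0.0]
grip_width: 0.0003
```

Request:
step_arm([
  {"grip": 1, "slide": [0, 0.002, 0], "spin": 0},
  {"grip": 1, "slide": [0, 0.002, 0], "spin": 0},
  {"grip": 1, "slide": [0, 0.001, 0], "spin": 0},
  {"grip": 1, "slide": [0, 0, 0], "spin": 0},
  {"grip": 1, "slide": [0, 0, 0], "spin": 0},
  {"grip": 1, "slide": [0, 0, 0], "spin": 0},
])

```text
time_s: 13.38
ee_pos: [0.5784, 0.1071, 0.0482]
eef_rot: [-1.571, -0.0, 1.607]
force: [-2.4, -1.1, 5.4]
grip_width: 0.0
```

Request:
step_arm([
  {"grip": 1, "slide": [0, 0.0015, 0], "spin": 0},
  {"grip": 1, "slide": [0, 0.001, 0], "spin": 0},
  {"grip": 1, "slide": [0, 0, 0], "spin": 0},
  {"grip": 1, "slide": [0, 0, 0], "spin": 0},
])

```text
time_s: 13.72
ee_pos: [0.5787, 0.1072, 0.0479]
eef_rot: [-1.572, -0.0, 1.607]
force: [-12.1, -1.5, 28.3]
grip_width: 0.0004
```

Request:
step_arm([
  {"grip": 1, "slide": [0, -0.024, 0], "spin": 0},
  {"grip": 0.4, "slide": [0, -0.024, 0], "spin": 0},
  {"grip": 0.4, "slide": [0, -0.024, 0], "spin": 0},
  {"grip": 0.4, "slide": [0, 0, 0], "spin": 0},
  {"grip": 0.4, "slide": [0, 0, 0], "spin": 0},
])

```text
time_s: 14.13
ee_pos: [0.5787, 0.1071, 0.1183]
eef_rot: [-1.573, -0.0, 1.607]
force: [0.1, 0.1, -1.0]
grip_width: 0.0238
```

```bash
cat > meas.py <<'E'
import sys
from h import *
G={'angle':(.3873,-.2003,-.507),'tee':(.4978,-.2783,1.19),'fork':(.412,-.3495,.193),'crank':(.5308,-.3868,-.234),'dial':(.6213,-.287,-.855)}
def run(tag,kinds):
    ims=grab(tag)
    for k in kinds:
        for v in(("top",),("side",)):
            f,c=fit(ims,k,*G[k],views=v); print(k,v,f[:3].round(4),round(c,1))
    return ims
if __name__=="__main__":
    ims=run(sys.argv[1],sys.argv[2:])
    n='side';u,w=proj(n,[.58,.107,.03])[0].astype(int); c=ims[n][w-30:w+30,u-40:u+40]; cv2.imwrite(f"pics/z_{sys.argv[1]}.png",cv2.resize(c,(640,480),interpolation=cv2.INTER_CUBIC))
E
python3 meas.py b1 angle tee fork crank dial; python3 mv.py .39 -.2 1.064 .12
```

```text
angle ('top',) [ 0.3882 -0.2001 -0.522 ] 3.4
angle ('side',) [ 0.3864 -0.2005 -0.4997] 2.2
tee ('top',) [ 0.4991 -0.2781  1.1897] 34.7
tee ('side',) [ 0.4969 -0.2785  1.1912] 49.2
fork ('top',) [ 0.4331 -0.3301  0.2019] 29.6
fork ('side',) [ 0.4312 -0.331   0.1772] 34.6
crank ('top',) [ 0.5322 -0.3866 -0.2314] 2.3
crank ('side',) [ 0.53   -0.3871 -0.2258] 2.5
dial ('top',) [ 0.6225 -0.287  -0.8528] 31.7
dial ('side',) [ 0.6205 -0.2871 -0.8602] 7.9
with current yaw slide tot mm [-299.9   -3.7  198.8] horiz 359.9
with final yaw slide tot mm [-359.5   -3.7   15.2] horiz 359.9
spin deg 31.12 q6 final -1.54 at [0.5778 0.107  0.1163] [-1.5694e+00  1.0000e-04  1.6072e+00] F [ 0.1 -0.2  0.1] w 0.0278 t 14.23
```

View pics/z_b1.png

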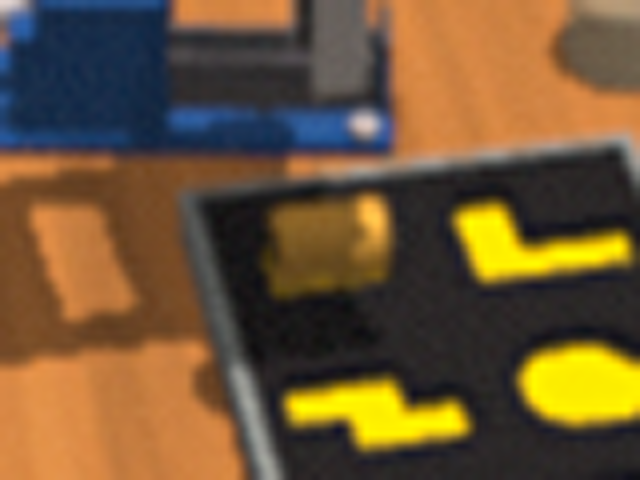

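```bash
cat > pp.py <<'E'
import sys,numpy as np
# pp.py kind x y yaw [sgn]: pick & place TCP
GR={'angle':((2,-15),90),'tee':((8,0),90),'fork':((-15,0),0),'crank':((0,0),90),'dial':((-9,0),90)}
T={'angle':(46,92),'dial':(46,0),'fork':(46,-92),'bush':(-46,92),'crank':(-46,0),'tee':(-46,-92)}
case=(.6278,.0174,.037)
def ap(p,l): 
    c,s=np.cos(p[2]),np.sin(p[2]); return np.array([p[0]+c*l[0]-s*l[1],p[1]+s*l[0]+c*l[1]])
k=sys.argv[1]; part=list(map(float,sys.argv[2:5])); sg=float(sys.argv[5]) if len(sys.argv)>5 else 0
l,a=GR[k]; l=np.array(l)/1000
seat=[*ap(case,np.array(T[k])/1000),case[2]]
for nm,p in(("pick",part),("place",seat)):
    q=ap(p,l); yaw=p[2]+np.radians(a)+sg*np.pi
    print(nm,q.round(4),"yaw",round(yaw,3),"q6",round(np.arctan2(q[1],q[0])-yaw,2))
E
python3 pp.py angle .387 -.2004 -.51; python3 mv.py .3814 -.2145 1.061 .11
```

```text
pick [ 0.3814 -0.2145] yaw 1.061 q6 -1.57
place [0.6729 0.0961] yaw 1.608 q6 -1.47
with current yaw slide tot mm [-314.1    6.3  207.9] horiz 376.7
with final yaw slide tot mm [-376.4    6.3   14.5] horiz 376.7
spin deg 31.29 q6 final -1.57 at [0.5778 0.107  0.1163] [-1.5694e+00  1.0000e-04  1.6072e+00] F [ 0.1 -0.2  0.1] w 0.0278 t 14.23
```

Request:
step_arm([
  {"grip": 0.3, "slide": [0, 0, 0], "spin": 6.26},
  {"grip": 0.3, "slide": [0, 0, 0], "spin": 6.26},
  {"grip": 0.3, "slide": [0, 0, 0], "spin": 6.26},
  {"grip": 0.3, "slide": [0, 0, 0], "spin": 6.26},
  {"grip": 0.3, "slide": [0, 0, 0], "spin": 6.26},
  {"grip": 0.3, "slide": [-0.0342, 0.0006, 0.0013], "spin": 0},
  {"grip": 0.3, "slide": [-0.0342, 0.0006, 0.0013], "spin": 0},
  {"grip": 0.3, "slide": [-0.0342, 0.0006, 0.0013], "spin": 0},
  {"grip": 0.3, "slide": [-0.0342, 0.0006, 0.0013], "spin": 0},
  {"grip": 0.3, "slide": [-0.0342, 0.0006, 0.0013], "spin": 0},
  {"grip": 0.3, "slide": [-0.0342, 0.0006, 0.0013], "spin": 0},
  {"grip": 0.3, "slide": [-0.0342, 0.0006, 0.0013], "spin": 0},
  {"grip": 0.3, "slide": [-0.0342, 0.0006, 0.0013], "spin": 0},
  {"grip": 0.3, "slide": [-0.0342, 0.0006, 0.0013], "spin": 0},
  {"grip": 0.3, "slide": [-0.0342, 0.0006, 0.0013], "spin": 0},
  {"grip": 0.3, "slide": [-0.0342, 0.0006, 0.0013], "spin": 0},
  {"grip": 0.3, "slide": [0, 0, 0], "spin": 0},
  {"grip": 0.3, "slide": [0, 0, 0], "spin": 0},
  {"grip": 0.3, "slide": [0, 0, 0], "spin": 0},
])

```text
time_s: 15.82
ee_pos: [0.382, -0.2139, 0.1102]
eef_rot: [-1.57, -0.0, 1.06]
force: [0.6, 0.2, 0.2]
grip_width: 0.0331
```

```bash
python3 mv.py .3814 -.2145 1.061 .012
```

```text
with current yaw slide tot mm [-0.9 98.2  0.3] horiz 0.9
with final yaw slide tot mm [-0.9 98.2  0.3] horiz 0.9
spin deg -0.03 q6 final -1.57 at [ 0.382  -0.2139  0.1102] [-1.5695e+00 -3.0000e-04  1.0604e+00] F [0.6 0.2 0.2] w 0.0331 t 15.82
```

Request:
step_arm([
  {"grip": 0.3, "slide": [-0.001, 0.026, 0], "spin": 0},
  {"grip": 0.3, "slide": [0, 0.026, 0], "spin": 0},
  {"grip": 0.3, "slide": [0, 0.026, 0], "spin": 0},
  {"grip": 0.3, "slide": [0, 0.015, 0], "spin": 0},
  {"grip": 0.3, "slide": [0, 0.005, 0], "spin": 0},
  {"grip": 0.3, "slide": [0, 0, 0], "spin": 0},
  {"grip": 0.3, "slide": [0, 0, 0], "spin": 0},
  {"grip": 0.9, "slide": [0, 0, 0], "spin": 0},
  {"grip": 0.9, "slide": [0, 0, 0], "spin": 0},
  {"grip": 0.9, "slide": [0, 0, 0], "spin": 0},
  {"grip": 0.9, "slide": [0, 0, 0], "spin": 0},
], force=45)

```text
time_s: 16.73
ee_pos: [0.3822, -0.2154, 0.0136]
eef_rot: [-1.572, -0.0, 1.061]
force: [-0.6, 2.3, 6.7]
grip_width: 0.0175
```

Request:
step_arm([
  {"grip": 0.9, "slide": [0, -0.02, 0], "spin": 0},
  {"grip": 0.9, "slide": [0, -0.015, 0], "spin": -6.27},
  {"grip": 0.9, "slide": [0, -0.015, 0], "spin": -6.27},
  {"grip": 0.9, "slide": [0, -0.015, 0], "spin": -6.27},
  {"grip": 0.9, "slide": [0, -0.015, 0], "spin": -6.27},
  {"grip": 0.9, "slide": [0, -0.015, 0], "spin": -6.27},
  {"grip": 0.9, "slide": [0.025, 0, -0.0252], "spin": 0},
  {"grip": 0.9, "slide": [0.025, 0, -0.0252], "spin": 0},
  {"grip": 0.9, "slide": [0.025, 0, -0.0252], "spin": 0},
  {"grip": 0.9, "slide": [0.025, 0, -0.0252], "spin": 0},
  {"grip": 0.9, "slide": [0.025, 0, -0.0252], "spin": 0},
  {"grip": 0.9, "slide": [0.025, 0, -0.0252], "spin": 0},
  {"grip": 0.9, "slide": [0.025, 0, -0.0252], "spin": 0},
  {"grip": 0.9, "slide": [0.025, 0, -0.0252], "spin": 0},
  {"grip": 0.9, "slide": [0.025, 0, -0.0252], "spin": 0},
  {"grip": 0.9, "slide": [0.025, 0, -0.0252], "spin": 0},
  {"grip": 0.9, "slide": [0.025, 0, -0.0252], "spin": 0},
  {"grip": 0.9, "slide": [0.025, 0, -0.0252], "spin": 0},
  {"grip": 0.9, "slide": [0, 0, 0], "spin": 0},
  {"grip": 0.9, "slide": [0, 0, 0], "spin": 0},
])

```text
time_s: 18.4
ee_pos: [0.6727, 0.097, 0.1068]
eef_rot: [-1.57, 0.0, 1.61]
force: [0.7, -0.5, -2.2]
grip_width: 0.0172
```

```bash
python3 mv.py .6729 .0961 1.608 .055
```

```text
with current yaw slide tot mm [-0.9 51.8 -0.1] horiz 0.9
with final yaw slide tot mm [-0.9 51.8 -0.1] horiz 0.9
spin deg 0.11 q6 final -1.47 at [0.6727 0.097  0.1068] [-1.5696e+00  1.0000e-04  1.6099e+00] F [ 0.7 -0.5 -2.2] w 0.0172 t 18.4
```

Descend to hover just above the foam, then compare the held part with the cutout in the side view.

Request:
step_arm([
  {"grip": 0.9, "slide": [-0.001, 0.025, 0], "spin": 0},
  {"grip": 0.9, "slide": [0, 0.025, 0], "spin": 0},
  {"grip": 0.9, "slide": [0, 0, 0], "spin": 0},
  {"grip": 0.9, "slide": [0, 0, 0], "spin": 0},
  {"grip": 0.9, "slide": [0, 0, 0], "spin": 0},
])

```text
time_s: 18.82
ee_pos: [0.6732, 0.0943, 0.0597]
eef_rot: [-1.572, -0.0, 1.607]
force: [-0.0, -0.8, -0.6]
grip_width: 0.0173
```

```bash
cat > hov.py <<'E'
import sys
from h import *
from pp import GR,T,case,ap
E
cat > hov.py <<'E'
# hov.py kind tag dz : overlay predicted held part (assuming nominal grasp) and the seat on side view
import sys; from h import *
GR={'angle':((2,-15),90),'tee':((8,0),90),'fork':((-15,0),0),'crank':((0,0),90),'dial':((-9,0),90)}
T={'angle':(46,92),'dial':(46,0),'fork':(46,-92),'bush':(-46,92),'crank':(-46,0),'tee':(-46,-92)}
k,tag,dz=sys.argv[1],sys.argv[2],float(sys.argv[3]); sg=float(sys.argv[4]) if len(sys.argv)>4 else 0
ims=grab(tag); o=get_obs(); l,a=GR[k]; yaw=o['eef_rot'][2]-np.radians(a)-sg*np.pi; l=np.array(l)/1000
c,s=np.cos(yaw),np.sin(yaw); x=o['ee_pos'][0]-(c*l[0]-s*l[1]); y=o['ee_pos'][1]-(s*l[0]+c*l[1]); zb=o['ee_pos'][2]-dz
u,w=proj('side',[x,y,zb])[0].astype(int); u0,w0=u-40,w-30
big=cv2.resize(ims['side'][w0:w0+60,u0:u0+80],(800,600),interpolation=cv2.INTER_CUBIC)
def dr(p,col): cv2.polylines(big,[(((proj('side',p)+.5)-[u0,w0])*10).astype(int)],True,col,1)
dr(place(SH[k],x,y,yaw,zb),(255,0,255)); dr(place(SH[k],x,y,yaw,zb+.026),(255,0,255))
t=np.array(T[k])/1000; q=[.6278+t[0]-.037*t[1],.0174+.037*t[0]+t[1]]
dr(place(grow(SH[k],.002),*q,.037,.016),(0,255,0))
cv2.imwrite(f"pics/z_{tag}.png",big); print("part",round(x,4),round(y,4),round(yaw,4),round(zb,4),"seat",np.round(q,4),o['force'].round(1),round(o['grip_width'],4))
E
python3 hov.py angle c1 .0136
```

```text
part 0.6709 0.1095 0.0369 0.0464 seat [0.6704 0.1111] [ 0.3 -0.5 -1.1] 0.0175
```

View pics/z_c1.png

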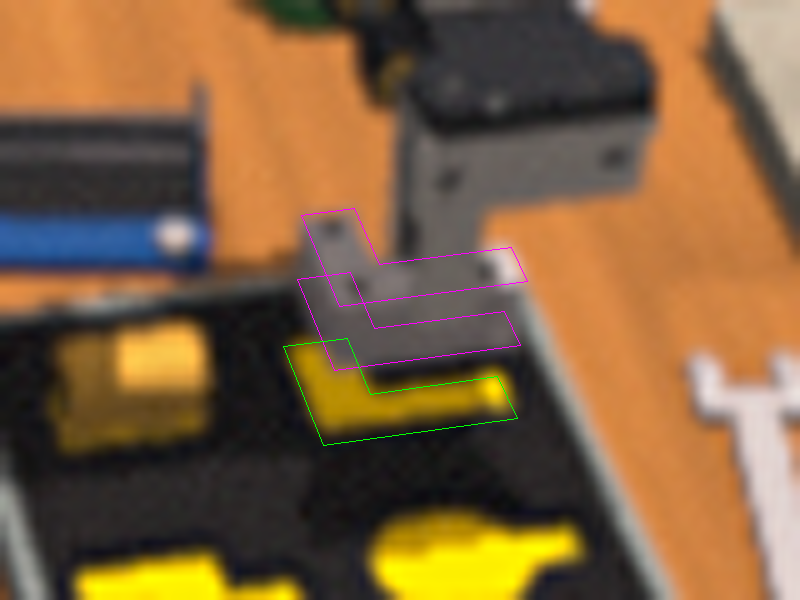

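Request:
step_arm([
  {"grip": 0.9, "slide": [0.0016, 0.006, 0.0005], "spin": 0},
  {"grip": 0.9, "slide": [0, 0.008, 0], "spin": 0},
  {"grip": 0.9, "slide": [0, 0.006, 0], "spin": 0},
  {"grip": 0.9, "slide": [0, 0.003, 0], "spin": 0},
  {"grip": 0.9, "slide": [0, 0.002, 0], "spin": 0},
  {"grip": 0.9, "slide": [0, 0, 0], "spin": 0},
  {"grip": 0.9, "slide": [0, 0, 0], "spin": 0},
  {"grip": 0.9, "slide": [0, 0, 0], "spin": 0},
])

```text
time_s: 19.58
ee_pos: [0.6722, 0.0961, 0.0325]
eef_rot: [-1.571, 0.0, 1.608]
force: [1.9, -2.0, -2.1]
grip_width: 0.0173
```

Request:
step_arm([
  {"grip": 0.9, "slide": [0, 0.002, 0], "spin": 0},
  {"grip": 0.9, "slide": [0, 0.0015, 0], "spin": 0},
  {"grip": 0.9, "slide": [0, 0.001, 0], "spin": 0},
  {"grip": 0.9, "slide": [0, 0, 0], "spin": 0},
  {"grip": 0.9, "slide": [0, 0, 0], "spin": 0},
  {"grip": 0.9, "slide": [0, 0, 0], "spin": 0},
])

```text
time_s: 20.08
ee_pos: [0.6727, 0.0962, 0.0297]
eef_rot: [-1.572, 0.0, 1.608]
force: [-2.5, -3.7, 11.1]
grip_width: 0.0177
```

Request:
step_arm([
  {"grip": 0.9, "slide": [0, 0.001, 0], "spin": 0},
  {"grip": 0.9, "slide": [0, 0, 0], "spin": 0},
  {"grip": 0.35, "slide": [0, -0.001, 0], "spin": 0},
  {"grip": 0.35, "slide": [0, 0, 0], "spin": 0},
  {"grip": 0.35, "slide": [0, 0, 0], "spin": 0},
  {"grip": 0.35, "slide": [0, -0.015, 0.001], "spin": 0},
  {"grip": 0.35, "slide": [0, -0.015, 0.001], "spin": 0},
  {"grip": 1, "slide": [0, 0, 0], "spin": 0},
  {"grip": 1, "slide": [0, 0, 0], "spin": 0},
  {"grip": 1, "slide": [0, 0, 0], "spin": 0},
  {"grip": 1, "slide": [0, 0.01, 0], "spin": 0},
  {"grip": 1, "slide": [0, 0.004, 0], "spin": 0},
  {"grip": 1, "slide": [0, 0.002, 0], "spin": 0},
  {"grip": 1, "slide": [0, 0.0015, 0], "spin": 0},
  {"grip": 1, "slide": [0, 0, 0], "spin": 0},
  {"grip": 1, "slide": [0, 0, 0], "spin": 0},
  {"grip": 1, "slide": [0, 0, 0], "spin": 0},
])

```text
time_s: 21.5
ee_pos: [0.6699, 0.0963, 0.0422]
eef_rot: [-1.57, 0.0, 1.608]
force: [-10.7, -1.8, 21.7]
grip_width: 0.0001
```

Request:
step_arm([
  {"grip": 0.3, "slide": [0, -0.025, 0], "spin": 0},
  {"grip": 0.3, "slide": [0, -0.025, 0], "spin": 0},
  {"grip": 0.3, "slide": [0, -0.022, 0], "spin": 0},
  {"grip": 0.3, "slide": [0, 0, 0], "spin": 0},
  {"grip": 0.3, "slide": [0, 0, 0], "spin": 0},
])

```text
time_s: 21.92
ee_pos: [0.6703, 0.0964, 0.1128]
eef_rot: [-1.572, -0.0, 1.608]
force: [0.9, 0.5, -0.3]
grip_width: 0.0303
```

```bash
sed -i "s/'fork':(.412,-.3495,.193)/'fork':(.432,-.3305,.19)/" meas.py; python3 meas.py b2 tee fork crank dial
python3 - <<'E'
import cv2
im=cv2.imread("pics/top_b2.png"); cv2.imwrite("pics/b2t.png",cv2.resize(im[115:275,100:430],(800,388),interpolation=cv2.INTER_CUBIC))
E
```

```text
tee ('top',) [ 0.4991 -0.2781  1.1906] 34.4
tee ('side',) [ 0.4971 -0.2781  1.1898] 49.6
fork ('top',) [ 0.4334 -0.3302  0.1961] 121.1
fork ('side',) [ 0.4313 -0.3307  0.1907] 158.1
crank ('top',) [ 0.5322 -0.3867 -0.2266] 2.4
crank ('side',) [ 0.5299 -0.3869 -0.2367] 2.4
dial ('top',) [ 0.6223 -0.2869 -0.8502] 31.4
dial ('side',) [ 0.6205 -0.2873 -0.8554] 7.8
```

View pics/b2t.png

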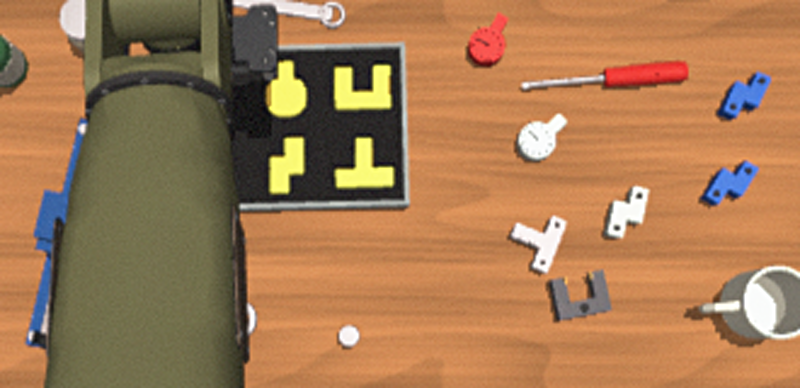

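View pics/z_b2.png

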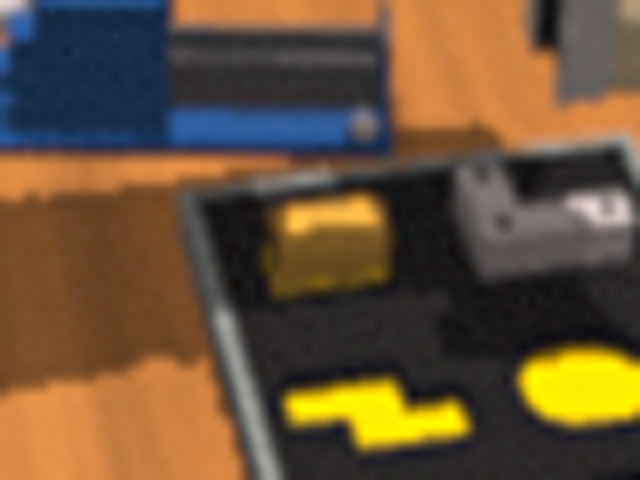

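```bash
python3 pp.py fork .4318 -.3306 .192; python3 mv.py .4171 -.3335 .192 .11
```

```text
pick [ 0.4171 -0.3335] yaw 0.192 q6 -0.87
place [ 0.6622 -0.0734] yaw 0.037 q6 -0.15
with current yaw slide tot mm [-420.1    0.9  268.2] horiz 498.4
with final yaw slide tot mm [-329.8    0.9 -373.7] horiz 498.4
spin deg 81.13 q6 final -0.87 at [0.6695 0.0963 0.1109] [-1.5682e+00  2.0000e-04  1.6080e+00] F [ 0.6  0.4 -1.1] w 0.033 t 22.02
```

Request:
step_arm([
  {"grip": 0.3, "slide": [0, 0, 0], "spin": 6.76},
  {"grip": 0.3, "slide": [0, 0, 0], "spin": 6.76},
  {"grip": 0.3, "slide": [0, 0, 0], "spin": 6.76},
  {"grip": 0.3, "slide": [0, 0, 0], "spin": 6.76},
  {"grip": 0.3, "slide": [0, 0, 0], "spin": 6.76},
  {"grip": 0.3, "slide": [0, 0, 0], "spin": 6.76},
  {"grip": 0.3, "slide": [0, 0, 0], "spin": 6.76},
  {"grip": 0.3, "slide": [0, 0, 0], "spin": 6.76},
  {"grip": 0.3, "slide": [0, 0, 0], "spin": 6.76},
  {"grip": 0.3, "slide": [0, 0, 0], "spin": 6.76},
  {"grip": 0.3, "slide": [0, 0, 0], "spin": 6.76},
  {"grip": 0.3, "slide": [0, 0, 0], "spin": 6.76},
  {"grip": 0.3, "slide": [-0.0235, 0, -0.0267], "spin": 0},
  {"grip": 0.3, "slide": [-0.0235, 0, -0.0267], "spin": 0},
  {"grip": 0.3, "slide": [-0.0235, 0, -0.0267], "spin": 0},
  {"grip": 0.3, "slide": [-0.0235, 0, -0.0267], "spin": 0},
  {"grip": 0.3, "slide": [-0.0235, 0, -0.0267], "spin": 0},
  {"grip": 0.3, "slide": [-0.0235, 0, -0.0267], "spin": 0},
  {"grip": 0.3, "slide": [-0.0235, 0, -0.0267], "spin": 0},
  {"grip": 0.3, "slide": [-0.0235, 0, -0.0267], "spin": 0},
])

```text
time_s: 23.68
ee_pos: [0.5247, -0.1502, 0.1113]
eef_rot: [-1.57, 0.002, 0.192]
force: [0.3, -0.7, -0.7]
grip_width: 0.0332
```

Request:
step_arm([
  {"grip": 0.3, "slide": [-0.0235, 0, -0.0267], "spin": 0},
  {"grip": 0.3, "slide": [-0.0235, 0, -0.0267], "spin": 0},
  {"grip": 0.3, "slide": [-0.0235, 0, -0.0267], "spin": 0},
  {"grip": 0.3, "slide": [-0.0235, 0, -0.0267], "spin": 0},
  {"grip": 0.3, "slide": [-0.0235, 0, -0.0267], "spin": 0},
  {"grip": 0.3, "slide": [-0.0235, 0, -0.0267], "spin": 0},
  {"grip": 0.3, "slide": [0, 0, 0], "spin": 0},
  {"grip": 0.3, "slide": [0, 0, 0], "spin": 0},
  {"grip": 0.3, "slide": [0, 0, 0], "spin": 0},
  {"grip": 0.3, "slide": [0, 0, 0], "spin": 0},
])

```text
time_s: 24.52
ee_pos: [0.419, -0.3323, 0.1122]
eef_rot: [-1.57, 0.001, 0.193]
force: [-0.1, -0.7, -0.1]
grip_width: 0.0328
```

```bash
python3 mv.py .4171 -.3335 .192 .012
```

```text
with current yaw slide tot mm [ -2.1 100.2  -0.8] horiz 2.2
with final yaw slide tot mm [ -2.1 100.2  -0.8] horiz 2.2
spin deg 0.08 q6 final -0.87 at [ 0.419  -0.3323  0.1122] [-1.5698e+00  6.0000e-04  1.9330e-01] F [-0.1 -0.7 -0.1] w 0.0328 t 24.52
```

Request:
step_arm([
  {"grip": 0.3, "slide": [-0.0015, 0.026, -0.0005], "spin": 0},
  {"grip": 0.3, "slide": [0, 0.026, 0], "spin": 0},
  {"grip": 0.3, "slide": [0, 0.026, 0], "spin": 0},
  {"grip": 0.3, "slide": [0, 0.016, 0], "spin": 0},
  {"grip": 0.3, "slide": [0, 0.005, 0], "spin": 0},
  {"grip": 0.3, "slide": [0, 0, 0], "spin": 0},
  {"grip": 0.3, "slide": [0, 0, 0], "spin": 0},
  {"grip": 0.9, "slide": [0, 0, 0], "spin": 0},
  {"grip": 0.9, "slide": [0, 0, 0], "spin": 0},
  {"grip": 0.9, "slide": [0, 0, 0], "spin": 0},
  {"grip": 0.9, "slide": [0, 0, 0], "spin": 0},
], force=45)

```text
time_s: 25.43
ee_pos: [0.4177, -0.3345, 0.0148]
eef_rot: [-1.572, -0.001, 0.192]
force: [-1.0, 2.1, 6.8]
grip_width: 0.0174
```

```bash
python3 mv.py .6622 -.0734 .037 .11
```

```text
with current yaw slide tot mm [289.9 -95.2 209.5] horiz 357.7
with final yaw slide tot mm [254.  -95.2 251.8] horiz 357.7
spin deg 8.9 q6 final -0.15 at [ 0.4177 -0.3345  0.0148] [-1.572e+00 -1.000e-03  1.923e-01] F [-1.   2.1  6.8] w 0.0174 t 25.43
```

Request:
step_arm([
  {"grip": 0.9, "slide": [0, -0.02, 0], "spin": 0},
  {"grip": 0.9, "slide": [0, -0.025, 0], "spin": 0},
  {"grip": 0.9, "slide": [0, -0.025, 0], "spin": 4.45},
  {"grip": 0.9, "slide": [0, -0.025, 0], "spin": 4.45},
  {"grip": 0.9, "slide": [0.0231, 0, 0.0228], "spin": 0},
  {"grip": 0.9, "slide": [0.0231, 0, 0.0228], "spin": 0},
  {"grip": 0.9, "slide": [0.0231, 0, 0.0228], "spin": 0},
  {"grip": 0.9, "slide": [0.0231, 0, 0.0228], "spin": 0},
  {"grip": 0.9, "slide": [0.0231, 0, 0.0228], "spin": 0},
  {"grip": 0.9, "slide": [0.0231, 0, 0.0228], "spin": 0},
  {"grip": 0.9, "slide": [0.0231, 0, 0.0228], "spin": 0},
  {"grip": 0.9, "slide": [0.0231, 0, 0.0228], "spin": 0},
  {"grip": 0.9, "slide": [0.0231, 0, 0.0228], "spin": 0},
  {"grip": 0.9, "slide": [0.0231, 0, 0.0228], "spin": 0},
  {"grip": 0.9, "slide": [0.0231, 0, 0.0228], "spin": 0},
  {"grip": 0.9, "slide": [0, 0.024, 0], "spin": 0},
  {"grip": 0.9, "slide": [0, 0.024, 0], "spin": 0},
  {"grip": 0.9, "slide": [0, 0, 0], "spin": 0},
  {"grip": 0.9, "slide": [0, 0, 0], "spin": 0},
  {"grip": 0.9, "slide": [0, 0, 0], "spin": 0},
])

```text
time_s: 27.1
ee_pos: [0.6624, -0.0746, 0.0624]
eef_rot: [-1.571, -0.001, 0.036]
force: [-0.8, -0.4, -0.3]
grip_width: 0.0174
```

```bash
python3 hov.py fork c2 .0148;  python3 mv.py .6622 -.0744 .037 .035
```

```text
part 0.6776 -0.0741 0.0364 0.0481 seat [ 0.6772 -0.0729] [ 0.3 -0.4 -0.7] 0.0173
with current yaw slide tot mm [-0.4 27.9  0.2] horiz 0.5
with final yaw slide tot mm [-0.4 27.9  0.2] horiz 0.5
spin deg -0.04 q6 final -0.15 at [ 0.6626 -0.0746  0.0629] [-1.5713 -0.0026  0.0364] F [ 0.3 -0.4 -0.7] w 0.0173 t 27.2
```

View pics/z_c2.png

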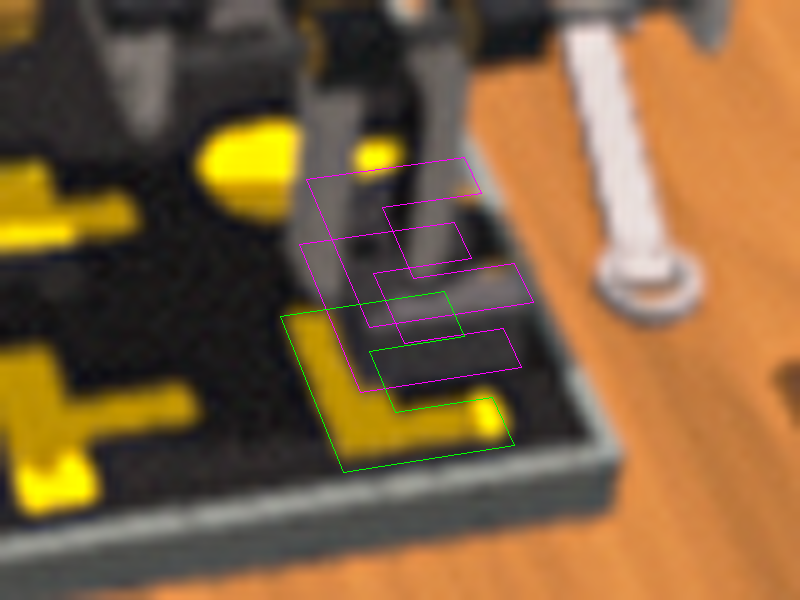

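Request:
step_arm([
  {"grip": 0.9, "slide": [0, 0.008, 0], "spin": 0},
  {"grip": 0.9, "slide": [0, 0.008, 0], "spin": 0},
  {"grip": 0.9, "slide": [0, 0.006, 0], "spin": 0},
  {"grip": 0.9, "slide": [0, 0.004, 0], "spin": 0},
  {"grip": 0.9, "slide": [0, 0.002, 0], "spin": 0},
  {"grip": 0.9, "slide": [0, 0.002, 0], "spin": 0},
  {"grip": 0.9, "slide": [0, 0, 0], "spin": 0},
  {"grip": 0.9, "slide": [0, 0, 0], "spin": 0},
  {"grip": 0.9, "slide": [0, 0, 0], "spin": 0},
])

```text
time_s: 27.95
ee_pos: [0.6623, -0.0737, 0.0309]
eef_rot: [-1.57, -0.001, 0.037]
force: [2.3, 4.2, 0.8]
grip_width: 0.0173
```

Request:
step_arm([
  {"grip": 0.3, "slide": [0, 0, 0], "spin": 0},
  {"grip": 0.3, "slide": [0, 0, 0], "spin": 0},
  {"grip": 0.3, "slide": [0, 0, 0], "spin": 0},
  {"grip": 0.3, "slide": [0, -0.015, 0], "spin": 0},
  {"grip": 0.3, "slide": [0, -0.015, 0], "spin": 0},
  {"grip": 1, "slide": [0, 0, 0], "spin": 0},
  {"grip": 1, "slide": [0, 0, 0], "spin": 0},
  {"grip": 1, "slide": [0, 0, 0], "spin": 0},
  {"grip": 1, "slide": [0, 0.01, 0], "spin": 0},
  {"grip": 1, "slide": [0, 0.004, 0], "spin": 0},
  {"grip": 1, "slide": [0, 0.003, 0], "spin": 0},
  {"grip": 1, "slide": [0, 0.003, 0], "spin": 0},
  {"grip": 1, "slide": [0, 0, 0], "spin": 0},
  {"grip": 1, "slide": [0, 0, 0], "spin": 0},
  {"grip": 1, "slide": [0, 0, 0], "spin": 0},
])

```text
time_s: 29.2
ee_pos: [0.6615, -0.0741, 0.0422]
eef_rot: [-1.571, 0.001, 0.037]
force: [-13.1, 2.0, 20.0]
grip_width: 0.0001
```

Request:
step_arm([
  {"grip": 0.3, "slide": [0, -0.025, 0], "spin": 0},
  {"grip": 0.3, "slide": [0, -0.025, 0], "spin": 0},
  {"grip": 0.3, "slide": [0, -0.022, 0], "spin": 0},
  {"grip": 0.3, "slide": [0, 0, 0], "spin": 0},
  {"grip": 0.3, "slide": [0, 0, 0], "spin": 0},
])

```text
time_s: 29.62
ee_pos: [0.6622, -0.0742, 0.1132]
eef_rot: [-1.571, -0.001, 0.037]
force: [-0.2, 0.0, -0.4]
grip_width: 0.0301
```

```bash
python3 meas.py b3 tee crank dial; python3 pp.py tee .4977 -.2781 1.19 -1; python3 pp.py tee .4977 -.2781 1.19 -1 | awk '/pick/{gsub(/[\[\]]/,"");print $2,$3,$5}' | xargs -I{} sh -c 'python3 mv.py {} .11'
```

```text
tee ('top',) [ 0.4991 -0.2781  1.1906] 2.6
tee ('side',) [ 0.4966 -0.2785  1.1913] 2.3
crank ('top',) [ 0.5322 -0.3867 -0.227 ] 2.3
crank ('side',) [ 0.5301 -0.387  -0.2387] 2.5
dial ('top',) [ 0.6223 -0.2869 -0.8641] 31.6
dial ('side',) [ 0.6206 -0.2871 -0.8576] 7.9
pick [ 0.5007 -0.2707] yaw -0.381 q6 -0.11
place [ 0.5932 -0.0759] yaw -1.534 q6 1.41
with current yaw slide tot mm [-167.8    1.2 -190.6] horiz 253.9
with final yaw slide tot mm [ -76.     1.2 -242.3] horiz 253.9
spin deg 23.94 q6 final -0.11 at [ 0.6613 -0.0741  0.1112] [-1.5703  0.0022  0.0369] F [0.6 0.4 0.2] w 0.0324 t 29.72
```

Run:
```python
import cv2
im=cv2.imread("pics/side_b3.png"); cv2.imwrite("pics/b3s.png",cv2.resize(im[125:245,190:350],(800,600),interpolation=cv2.INTER_CUBIC))
```

```text
(no output)
```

View pics/b3s.png

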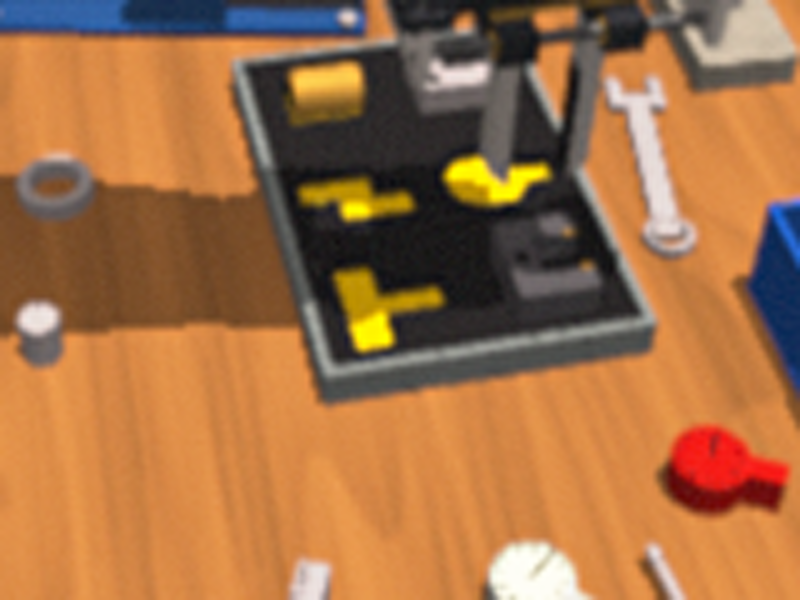

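Request:
step_arm([
  {"grip": 0.3, "slide": [0, 0, 0], "spin": 5.99},
  {"grip": 0.3, "slide": [0, 0, 0], "spin": 5.99},
  {"grip": 0.3, "slide": [0, 0, 0], "spin": 5.99},
  {"grip": 0.3, "slide": [0, 0, 0], "spin": 5.99},
  {"grip": 0.3, "slide": [-0.0109, 0, -0.0346], "spin": 0},
  {"grip": 0.3, "slide": [-0.0109, 0, -0.0346], "spin": 0},
  {"grip": 0.3, "slide": [-0.0109, 0, -0.0346], "spin": 0},
  {"grip": 0.3, "slide": [-0.0109, 0, -0.0346], "spin": 0},
  {"grip": 0.3, "slide": [-0.0109, 0, -0.0346], "spin": 0},
  {"grip": 0.3, "slide": [-0.0109, 0, -0.0346], "spin": 0},
  {"grip": 0.3, "slide": [-0.0109, 0, -0.0346], "spin": 0},
  {"grip": 0.3, "slide": [0, 0, 0], "spin": 0},
  {"grip": 0.3, "slide": [0, 0, 0], "spin": 0},
  {"grip": 0.3, "slide": [0, 0, 0], "spin": 0},
  {"grip": 0.3, "slide": [0, 0, 0], "spin": 0},
])

```text
time_s: 30.97
ee_pos: [0.5014, -0.2697, 0.1121]
eef_rot: [-1.571, 0.001, -0.38]
force: [0.1, 0.2, 0.7]
grip_width: 0.033
```

```bash
python3 mv.py .5007 -.2707 -.381 .012
```

```text
with current yaw slide tot mm [ -0.3 100.1  -1.2] horiz 1.2
with final yaw slide tot mm [ -0.3 100.1  -1.2] horiz 1.2
spin deg 0.05 q6 final -0.11 at [ 0.5014 -0.2697  0.1121] [-1.5705e+00  1.0000e-03 -3.8010e-01] F [0.1 0.2 0.7] w 0.033 t 30.97
```

Request:
step_arm([
  {"grip": 0.3, "slide": [0, 0.026, -0.001], "spin": 0},
  {"grip": 0.3, "slide": [0, 0.026, 0], "spin": 0},
  {"grip": 0.3, "slide": [0, 0.026, 0], "spin": 0},
  {"grip": 0.3, "slide": [0, 0.016, 0], "spin": 0},
  {"grip": 0.3, "slide": [0, 0.006, 0], "spin": 0},
  {"grip": 0.3, "slide": [0, 0, 0], "spin": 0},
  {"grip": 0.3, "slide": [0, 0, 0], "spin": 0},
  {"grip": 0.9, "slide": [0, 0, 0], "spin": 0},
  {"grip": 0.9, "slide": [0, 0, 0], "spin": 0},
  {"grip": 0.9, "slide": [0, 0, 0], "spin": 0},
  {"grip": 0.9, "slide": [0, 0, 0], "spin": 0},
], force=45)

```text
time_s: 31.88
ee_pos: [0.501, -0.2717, 0.0138]
eef_rot: [-1.571, -0.001, -0.381]
force: [-1.6, 1.4, 7.1]
grip_width: 0.0152
```

```bash
python3 mv.py .5932 -.0759 -1.534 .11
```

```text
with current yaw slide tot mm [ 12.7 -96.2 216.1] horiz 216.4
with final yaw slide tot mm [-192.3  -96.2   99.3] horiz 216.4
spin deg 66.04 q6 final 1.41 at [ 0.501  -0.2717  0.0138] [-1.5709e+00 -1.4000e-03 -3.8140e-01] F [-1.6  1.4  7.1] w 0.0152 t 31.88
```

Request:
step_arm([
  {"grip": 0.9, "slide": [0, -0.02, 0], "spin": 0},
  {"grip": 0.9, "slide": [0, -0.0075, 0], "spin": 6.6},
  {"grip": 0.9, "slide": [0, -0.0075, 0], "spin": 6.6},
  {"grip": 0.9, "slide": [0, -0.0075, 0], "spin": 6.6},
  {"grip": 0.9, "slide": [0, -0.0075, 0], "spin": 6.6},
  {"grip": 0.9, "slide": [0, -0.0075, 0], "spin": 6.6},
  {"grip": 0.9, "slide": [0, -0.0075, 0], "spin": 6.6},
  {"grip": 0.9, "slide": [0, -0.0075, 0], "spin": 6.6},
  {"grip": 0.9, "slide": [0, -0.0075, 0], "spin": 6.6},
  {"grip": 0.9, "slide": [0, -0.0075, 0], "spin": 6.6},
  {"grip": 0.9, "slide": [0, -0.0075, 0], "spin": 6.64},
  {"grip": 0.9, "slide": [-0.0321, 0, 0.0164], "spin": 0},
  {"grip": 0.9, "slide": [-0.0321, 0, 0.0164], "spin": 0},
  {"grip": 0.9, "slide": [-0.0321, 0, 0.0164], "spin": 0},
  {"grip": 0.9, "slide": [-0.0321, 0, 0.0164], "spin": 0},
  {"grip": 0.9, "slide": [-0.0321, 0, 0.0164], "spin": 0},
  {"grip": 0.9, "slide": [-0.0321, 0, 0.0164], "spin": 0},
  {"grip": 0.9, "slide": [0, 0.022, 0], "spin": 0},
  {"grip": 0.9, "slide": [0, 0.022, 0], "spin": 0},
  {"grip": 0.9, "slide": [0, 0, 0], "spin": 0},
])

```text
time_s: 33.55
ee_pos: [0.5898, -0.0744, 0.0599]
eef_rot: [-1.577, 0.001, -1.533]
force: [-2.1, -1.3, -1.8]
grip_width: 0.0158
```

Request:
step_arm([
  {"grip": 0.9, "slide": [0, 0, 0], "spin": 0},
  {"grip": 0.9, "slide": [0, 0, 0], "spin": 0},
])

```text
time_s: 33.72
ee_pos: [0.5923, -0.0759, 0.0651]
eef_rot: [-1.57, -0.0, -1.534]
force: [1.0, 0.1, -1.3]
grip_width: 0.0153
```

```bash
python3 hov.py tee c3 .0138 -1;  python3 mv.py .5924 -.0759 -1.534 .035
```

```text
part 0.5844 -0.0762 0.0362 0.0516 seat [ 0.5852 -0.0763] [ 1.2  0.5 -0.9] 0.0154
with current yaw slide tot mm [-0.  30.4 -0. ] horiz 0.0
with final yaw slide tot mm [-0.  30.4 -0. ] horiz 0.0
spin deg -0.03 q6 final 1.41 at [ 0.5924 -0.0759  0.0654] [-1.5688e+00 -5.0000e-04 -1.5346e+00] F [ 1.2  0.5 -0.9] w 0.0154 t 33.82
```

View pics/z_c3.png

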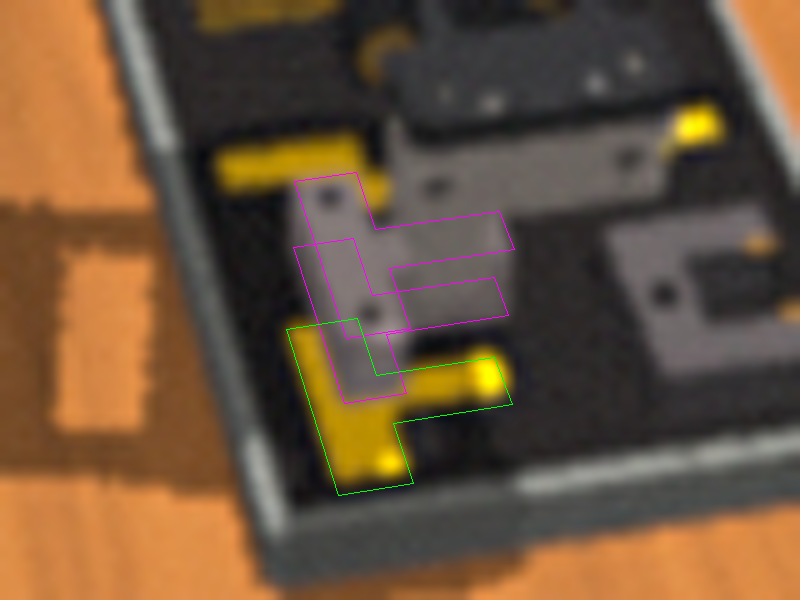

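Request:
step_arm([
  {"grip": 0.9, "slide": [0, 0.01, 0], "spin": 0},
  {"grip": 0.9, "slide": [0, 0.009, 0], "spin": 0},
  {"grip": 0.9, "slide": [0, 0.006, 0], "spin": 0},
  {"grip": 0.9, "slide": [0, 0.004, 0], "spin": 0},
  {"grip": 0.9, "slide": [0, 0.002, 0], "spin": 0},
  {"grip": 0.9, "slide": [0, 0.002, 0], "spin": 0},
  {"grip": 0.9, "slide": [0, 0.002, 0], "spin": 0},
  {"grip": 0.9, "slide": [0, 0, 0], "spin": 0},
  {"grip": 0.9, "slide": [0, 0, 0], "spin": 0},
  {"grip": 0.9, "slide": [0, 0, 0], "spin": 0},
])

```text
time_s: 34.65
ee_pos: [0.5939, -0.0758, 0.0309]
eef_rot: [-1.566, -0.001, -1.534]
force: [2.6, 0.5, 15.6]
grip_width: 0.0156
```

Request:
step_arm([
  {"grip": 0.3, "slide": [0, 0, 0], "spin": 0},
  {"grip": 0.3, "slide": [0, 0, 0], "spin": 0},
  {"grip": 0.3, "slide": [0, 0, 0], "spin": 0},
  {"grip": 0.3, "slide": [0, -0.015, 0], "spin": 0},
  {"grip": 0.3, "slide": [0, -0.015, 0], "spin": 0},
  {"grip": 1, "slide": [0, 0, 0], "spin": 0},
  {"grip": 1, "slide": [0, 0, 0], "spin": 0},
  {"grip": 1, "slide": [0, 0, 0], "spin": 0},
  {"grip": 1, "slide": [0, 0.01, 0], "spin": 0},
  {"grip": 1, "slide": [0, 0.004, 0], "spin": 0},
  {"grip": 1, "slide": [0, 0.003, 0], "spin": 0},
  {"grip": 1, "slide": [0, 0.002, 0], "spin": 0},
  {"grip": 1, "slide": [0, 0, 0], "spin": 0},
  {"grip": 1, "slide": [0, 0, 0], "spin": 0},
  {"grip": 1, "slide": [0, 0, 0], "spin": 0},
])

```text
time_s: 35.9
ee_pos: [0.5932, -0.0755, 0.0439]
eef_rot: [-1.567, -0.001, -1.534]
force: [-16.3, 3.7, 51.3]
grip_width: 0.0007
```

Request:
step_arm([
  {"grip": 1, "slide": [0, -0.02, 0], "spin": 0},
  {"grip": 1, "slide": [0, -0.025, 0], "spin": 0},
  {"grip": 1, "slide": [0, -0.025, 0.02], "spin": 0},
  {"grip": 1, "slide": [0, 0, 0.03], "spin": 0},
  {"grip": 1, "slide": [0, 0, 0.03], "spin": 0},
  {"grip": 1, "slide": [0, 0, 0], "spin": 0},
])

```text
time_s: 36.4
ee_pos: [0.6745, -0.0721, 0.1076]
eef_rot: [-1.571, 0.0, -1.533]
force: [-0.6, 0.3, -0.7]
grip_width: 0.0007
```

Run:
```python
from h import *
ims=grab("d1")
for n in("side","top"):
    u,w=proj(n,[.585,-.076,.03])[0].astype(int); u0,w0=u-32,w-24
    big=cv2.resize(ims[n][w0:w0+48,u0:u0+64],(800,600),interpolation=cv2.INTER_CUBIC)
    for z in(.016,.042): cv2.polylines(big,[(((proj(n,place(SH['tee'],.5852,-.0763,.037,z))+.5)-[u0,w0])*12.5).astype(int)],True,(255,0,255),1)
    cv2.imwrite(f"pics/d1{n}.png",big)
```

```text
(no output)
```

View pics/d1side.png

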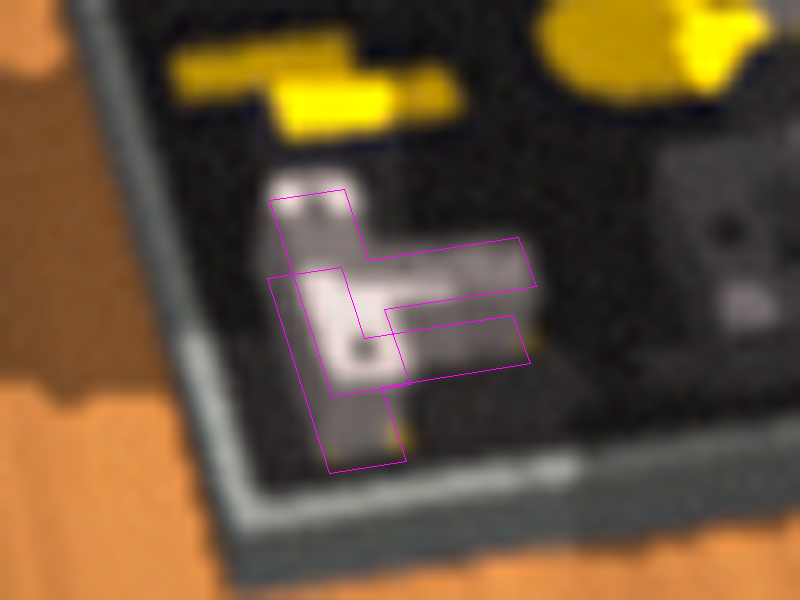

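View pics/d1top.png

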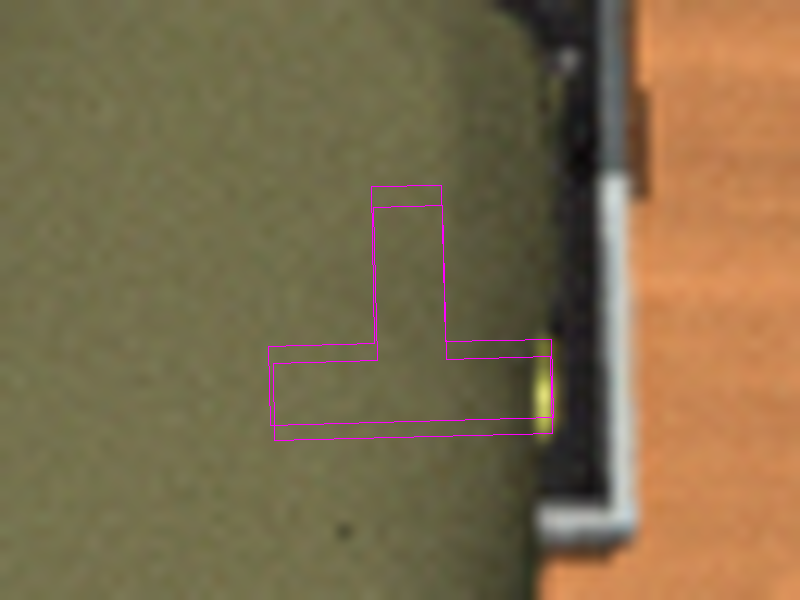

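Request:
step_arm([
  {"grip": 0.3, "slide": [0.036, 0, -0.01], "spin": 0},
  {"grip": 0.3, "slide": [0.036, 0, -0.01], "spin": 0},
  {"grip": 0.3, "slide": [0.036, 0, -0.01], "spin": 0},
  {"grip": 0.3, "slide": [0.036, 0, -0.01], "spin": 0},
  {"grip": 0.3, "slide": [0.036, 0, -0.01], "spin": 0},
  {"grip": 0.3, "slide": [0.036, 0, -0.01], "spin": 0},
])

```text
time_s: 37.0
ee_pos: [0.618, -0.2919, 0.1093]
eef_rot: [-1.572, 0.001, -1.534]
force: [1.6, 0.7, -1.3]
grip_width: 0.0325
```

Run:
```python
from h import *
ims=grab("d2"); v=[]
for n in("side","top"):
    u,w=proj(n,[.585,-.076,.03])[0].astype(int); u0,w0=u-20,w-20
    big=cv2.resize(ims[n][w0:w0+40,u0:u0+40],(400,400),interpolation=cv2.INTER_CUBIC); v.append(big.copy())
    off=(.0012,.001) if n=="top" else (0,0)
    for z in(.016,.042): cv2.polylines(big,[(((proj(n,place(SH['tee'],.5852+off[0],-.0763+off[1],.037,z))+.5)-[u0,w0])*10).astype(int)],True,(255,0,255),1)
    v.append(big)
cv2.imwrite(f"pics/d2.png",np.vstack([np.hstack(v[:2]),np.hstack(v[2:])])[:800,:800][:, :])
cv2.imwrite("pics/d2a.png",np.hstack(v[:2]));cv2.imwrite("pics/d2b.png",np.hstack(v[2:]))
```

```text
(no output)
```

View pics/d2a.png

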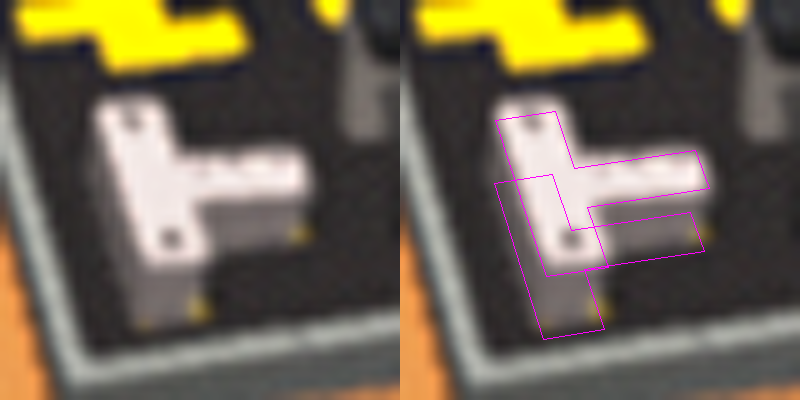

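View pics/d2b.png

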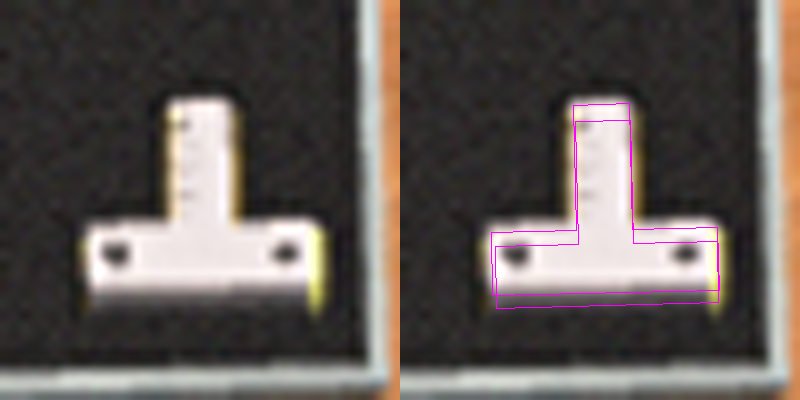

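```bash
python3 mv.py .5735 -.0767 -1.534 .07
```

```text
with current yaw slide tot mm [-219.9   39.   -36.5] horiz 222.9
with final yaw slide tot mm [-220.1   39.   -35.3] horiz 222.9
spin deg -0.31 q6 final 1.4 at [ 0.6169 -0.2953  0.109 ] [-1.5721e+00 -1.0000e-04 -1.5394e+00] F [-0.4 -0.4 -0.1] w 0.0328 t 37.1
```

Request:
step_arm([
  {"grip": 1, "slide": [-0.0314, 0, -0.005], "spin": 0},
  {"grip": 1, "slide": [-0.0314, 0, -0.005], "spin": 0},
  {"grip": 1, "slide": [-0.0314, 0, -0.005], "spin": 0},
  {"grip": 1, "slide": [-0.0314, 0, -0.005], "spin": 0},
  {"grip": 1, "slide": [-0.0314, 0, -0.005], "spin": 0},
  {"grip": 1, "slide": [-0.0314, 0, -0.005], "spin": 0},
  {"grip": 1, "slide": [-0.0314, 0, -0.005], "spin": 0},
  {"grip": 1, "slide": [0, 0.02, 0], "spin": 0},
  {"grip": 1, "slide": [0, 0.02, 0], "spin": 0},
  {"grip": 1, "slide": [0, 0.015, 0], "spin": 0},
  {"grip": 1, "slide": [0, 0, 0], "spin": 0},
  {"grip": 1, "slide": [0, 0, 0], "spin": 0},
  {"grip": 1, "slide": [0, 0, 0], "spin": 0},
])

```text
time_s: 38.18
ee_pos: [0.5768, -0.0721, 0.0557]
eef_rot: [-1.57, -0.0, -1.534]
force: [-0.3, -0.7, 0.2]
grip_width: 0.0004
```

```bash
python3 mv.py .5735 -.0767 -1.534 .042
```

```text
with current yaw slide tot mm [ 4.5 13.7 -3.4] horiz 5.7
with final yaw slide tot mm [ 4.5 13.7 -3.4] horiz 5.7
spin deg 0.01 q6 final 1.4 at [ 0.5768 -0.0721  0.0557] [-1.5699e+00 -2.0000e-04 -1.5339e+00] F [-0.3 -0.7  0.2] w 0.0004 t 38.18
```

Request:
step_arm([
  {"grip": 1, "slide": [0.0045, 0, -0.0034], "spin": 0},
  {"grip": 1, "slide": [0, 0.005, 0], "spin": 0},
  {"grip": 1, "slide": [0, 0.003, 0], "spin": 0},
  {"grip": 1, "slide": [0, 0.002, 0], "spin": 0},
  {"grip": 1, "slide": [0, 0.002, 0], "spin": 0},
  {"grip": 1, "slide": [0, 0, 0], "spin": 0},
  {"grip": 1, "slide": [0, 0, 0], "spin": 0},
  {"grip": 1, "slide": [0, 0, 0], "spin": 0},
])

```text
time_s: 38.85
ee_pos: [0.5737, -0.077, 0.043]
eef_rot: [-1.57, -0.0, -1.534]
force: [1.7, -1.0, 2.2]
grip_width: 0.0005
```

Request:
step_arm([
  {"grip": 1, "slide": [0, 0.001, 0], "spin": 0},
  {"grip": 1, "slide": [0, 0.0015, 0], "spin": 0},
  {"grip": 1, "slide": [0, 0, 0], "spin": 0},
  {"grip": 1, "slide": [0, 0, 0], "spin": 0},
  {"grip": 1, "slide": [0, 0, 0], "spin": 0},
])

```text
time_s: 39.27
ee_pos: [0.5748, -0.077, 0.0422]
eef_rot: [-1.567, -0.001, -1.534]
force: [-0.3, -0.5, 16.9]
grip_width: 0.0004
```

Request:
step_arm([
  {"grip": 1, "slide": [0, -0.008, 0], "spin": 0},
  {"grip": 1, "slide": [0, 0, 0.01], "spin": 0},
  {"grip": 1, "slide": [0, 0, 0.008], "spin": 0},
  {"grip": 1, "slide": [0, 0.004, 0], "spin": 0},
  {"grip": 1, "slide": [0, 0.003, 0], "spin": 0},
  {"grip": 1, "slide": [0, 0.0015, 0], "spin": 0},
  {"grip": 1, "slide": [0, 0, 0], "spin": 0},
  {"grip": 1, "slide": [0, 0, 0], "spin": 0},
  {"grip": 1, "slide": [0, 0, 0], "spin": 0},
])

```text
time_s: 40.02
ee_pos: [0.592, -0.0761, 0.0421]
eef_rot: [-1.569, -0.0, -1.534]
force: [-8.8, 2.4, 29.1]
grip_width: 0.0004
```

Now level at 0.042 on both the bar and the blade. Next is the crank: lift, go clear, and measure.

Request:
step_arm([
  {"grip": 1, "slide": [0, -0.025, 0], "spin": 0},
  {"grip": 1, "slide": [0, -0.025, 0], "spin": 0},
  {"grip": 1, "slide": [0, -0.02, 0], "spin": 0},
  {"grip": 0, "slide": [0.036, 0, 0], "spin": 0},
  {"grip": 0, "slide": [0.036, 0, 0], "spin": 0},
  {"grip": 0, "slide": [0.036, 0, 0], "spin": 0},
  {"grip": 0, "slide": [0.036, 0, 0], "spin": 0},
  {"grip": 0, "slide": [0, 0, 0], "spin": 0},
  {"grip": 0, "slide": [0, 0, 0], "spin": 0},
])

```text
time_s: 40.77
ee_pos: [0.5959, -0.2214, 0.1086]
eef_rot: [-1.572, 0.001, -1.536]
force: [0.4, 0.4, 0.7]
grip_width: 0.0366
```

```bash
python3 - <<'E'
from h import *
ims=grab("d3"); v=[]
for n in("side","top"):
    u,w=proj(n,[.63,.018,.03])[0].astype(int); u0,w0=u-(45 if n=="side" else 55),w-40
    v.append(cv2.resize(ims[n][w0:w0+80,u0:u0+(90 if n=="side" else 110)],(400,356 if n=="side" else 291),interpolation=cv2.INTER_CUBIC))
v[1]=cv2.copyMakeBorder(v[1],0,65,0,0,cv2.BORDER_CONSTANT); cv2.imwrite("pics/d3z.png",np.hstack(v))
for k,g in(('crank',(.531,-.3868,-.234)),('dial',(.6214,-.287,-.855))):
    for vv in(("top",),("side",)):
        f,c=fit(ims,k,*g,views=vv); print(k,vv,f[:3].round(4),round(c,1))
E
python3 pp.py crank .531 -.3869 -.234;python3 pp.py crank .531 -.3869 -.234 -1
```

```text
crank ('top',) [ 0.5323 -0.3869 -0.2287] 2.3
crank ('side',) [ 0.5302 -0.3868 -0.2385] 2.6
dial ('top',) [ 0.5903 -0.2657 -0.6818] 281.6
dial ('side',) [ 0.6207 -0.2871 -0.8655] 8.9
pick [ 0.531  -0.3869] yaw 1.337 q6 -1.97
place [0.5818 0.0157] yaw 1.608 q6 -1.58
pick [ 0.531  -0.3869] yaw -1.805 q6 1.18
place [0.5818 0.0157] yaw -1.534 q6 1.56
```

View pics/d3z.png

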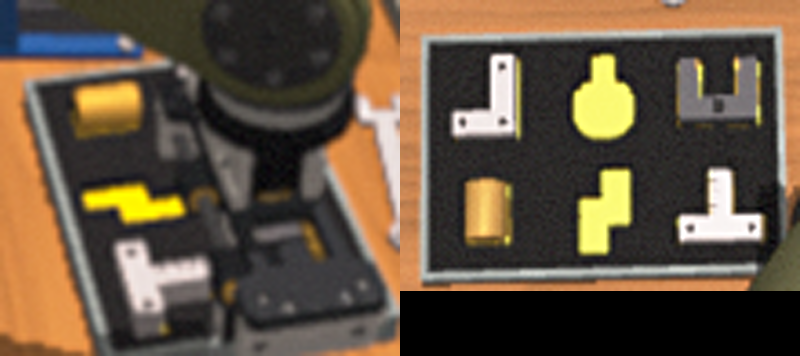

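```bash
python3 mv.py .531 -.3869 -1.805 .11
```

```text
with current yaw slide tot mm [165.1  -0.9 -71.5] horiz 179.9
with final yaw slide tot mm [178.2  -0.9 -24.7] horiz 179.9
spin deg 15.54 q6 final 1.18 at [ 0.5964 -0.2193  0.1091] [-1.5720e+00  7.0000e-04 -1.5337e+00] F [-0.2 -0.2  0.1] w 0.0448 t 40.87
```

Request:
step_arm([
  {"grip": -0.06, "slide": [0, 0, 0], "spin": 5.18},
  {"grip": -0.06, "slide": [0, 0, 0], "spin": 5.18},
  {"grip": -0.06, "slide": [0, 0, 0], "spin": 5.18},
  {"grip": -0.06, "slide": [0.0356, 0, -0.005], "spin": 0},
  {"grip": -0.06, "slide": [0.0356, 0, -0.005], "spin": 0},
  {"grip": -0.06, "slide": [0.0356, 0, -0.005], "spin": 0},
  {"grip": -0.06, "slide": [0.0356, 0, -0.005], "spin": 0},
  {"grip": -0.06, "slide": [0.0356, 0, -0.005], "spin": 0},
  {"grip": -0.06, "slide": [0, 0, 0], "spin": 0},
  {"grip": -0.06, "slide": [0, 0, 0], "spin": 0},
  {"grip": -0.06, "slide": [0, 0, 0], "spin": 0},
  {"grip": -0.06, "slide": [0, 0, 0], "spin": 0},
])

```text
time_s: 41.87
ee_pos: [0.532, -0.3856, 0.1098]
eef_rot: [-1.571, 0.0, -1.803]
force: [0.3, -0.3, 0.5]
grip_width: 0.0501
```

```bash
python3 mv.py .531 -.3869 -1.805 .012
```

```text
with current yaw slide tot mm [ 1.4 97.8 -0.6] horiz 1.6
with final yaw slide tot mm [ 1.4 97.8 -0.6] horiz 1.6
spin deg 0.11 q6 final 1.18 at [ 0.532  -0.3856  0.1098] [-1.5709e+00  2.0000e-04 -1.8030e+00] F [ 0.3 -0.3  0.5] w 0.0501 t 41.87
```

Request:
step_arm([
  {"grip": -0.06, "slide": [0.0013, 0.026, -0.0006], "spin": 0},
  {"grip": -0.06, "slide": [0, 0.026, 0], "spin": 0},
  {"grip": -0.06, "slide": [0, 0.026, 0], "spin": 0},
  {"grip": -0.06, "slide": [0, 0.015, 0], "spin": 0},
  {"grip": -0.06, "slide": [0, 0.005, 0], "spin": 0},
  {"grip": -0.06, "slide": [0, 0, 0], "spin": 0},
  {"grip": -0.06, "slide": [0, 0, 0], "spin": 0},
  {"grip": 0.8, "slide": [0, 0, 0], "spin": 0},
  {"grip": 0.8, "slide": [0, 0, 0], "spin": 0},
  {"grip": 0.8, "slide": [0, 0, 0], "spin": 0},
  {"grip": 0.8, "slide": [0, 0, 0], "spin": 0},
], force=45)

```text
time_s: 42.78
ee_pos: [0.5308, -0.3887, 0.0131]
eef_rot: [-1.569, -0.0, -1.805]
force: [-0.9, 2.8, 6.6]
grip_width: 0.0349
```

```bash
python3 mv.py .5818 .0157 -1.534 .11
```

```text
with current yaw slide tot mm [-405.2  -96.9  -44.3] horiz 407.6
with final yaw slide tot mm [-402.2  -96.9   65.8] horiz 407.6
spin deg -15.53 q6 final 1.56 at [ 0.5308 -0.3887  0.0131] [-1.5692e+00 -5.0000e-04 -1.8051e+00] F [-0.9  2.8  6.6] w 0.0349 t 42.78
```

Request:
step_arm([
  {"grip": 0.8, "slide": [0, -0.022, 0], "spin": 0},
  {"grip": 0.8, "slide": [0, -0.025, 0], "spin": -5.18},
  {"grip": 0.8, "slide": [0, -0.025, 0], "spin": -5.18},
  {"grip": 0.8, "slide": [0, -0.025, 0], "spin": -5.18},
  {"grip": 0.8, "slide": [-0.0366, 0, 0.006], "spin": 0},
  {"grip": 0.8, "slide": [-0.0366, 0, 0.006], "spin": 0},
  {"grip": 0.8, "slide": [-0.0366, 0, 0.006], "spin": 0},
  {"grip": 0.8, "slide": [-0.0366, 0, 0.006], "spin": 0},
  {"grip": 0.8, "slide": [-0.0366, 0, 0.006], "spin": 0},
  {"grip": 0.8, "slide": [-0.0366, 0, 0.006], "spin": 0},
  {"grip": 0.8, "slide": [-0.0366, 0, 0.006], "spin": 0},
  {"grip": 0.8, "slide": [-0.0366, 0, 0.006], "spin": 0},
  {"grip": 0.8, "slide": [-0.0366, 0, 0.006], "spin": 0},
  {"grip": 0.8, "slide": [-0.0366, 0, 0.006], "spin": 0},
  {"grip": 0.8, "slide": [-0.0362, 0, 0.006], "spin": 0},
  {"grip": 0.8, "slide": [0, 0, 0], "spin": 0},
  {"grip": 0.8, "slide": [0, 0, 0], "spin": 0},
  {"grip": 0.8, "slide": [0, 0, 0], "spin": 0},
])

```text
time_s: 44.28
ee_pos: [0.5813, 0.0155, 0.1088]
eef_rot: [-1.571, -0.0, -1.534]
force: [0.2, 0.2, -2.3]
grip_width: 0.0351
```

```bash
python3 mv.py .5818 .0157 -1.534 .062
```

```text
with current yaw slide tot mm [-0.2 46.8  0.5] horiz 0.6
with final yaw slide tot mm [-0.2 46.8  0.5] horiz 0.6
spin deg 0.02 q6 final 1.56 at [0.5813 0.0155 0.1088] [-1.5709e+00 -2.0000e-04 -1.5337e+00] F [ 0.2  0.2 -2.3] w 0.0351 t 44.28
```

Request:
step_arm([
  {"grip": 0.8, "slide": [0, 0.023, 0], "spin": 0},
  {"grip": 0.8, "slide": [0, 0.023, 0], "spin": 0},
  {"grip": 0.8, "slide": [0, 0, 0], "spin": 0},
  {"grip": 0.8, "slide": [0, 0, 0], "spin": 0},
  {"grip": 0.8, "slide": [0, 0, 0], "spin": 0},
])

```text
time_s: 44.7
ee_pos: [0.5819, 0.015, 0.0641]
eef_rot: [-1.57, -0.0, -1.535]
force: [0.1, -0.3, -1.1]
grip_width: 0.0355
```

```bash
python3 hov.py crank c4 .0131 -1;  python3 mv.py .5818 .0157 -1.534 .035
```

```text
part 0.5821 0.0154 0.0363 0.0513 seat [0.5818 0.0157] [ 0.9  0.6 -1.1] 0.0356
with current yaw slide tot mm [-0.3 29.4 -0.3] horiz 0.4
with final yaw slide tot mm [-0.3 29.4 -0.3] horiz 0.4
spin deg -0.03 q6 final 1.56 at [0.5821 0.0154 0.0644] [-1.5686e+00 -2.0000e-04 -1.5345e+00] F [ 0.9  0.6 -1.1] w 0.0356 t 44.8
```

View pics/z_c4.png

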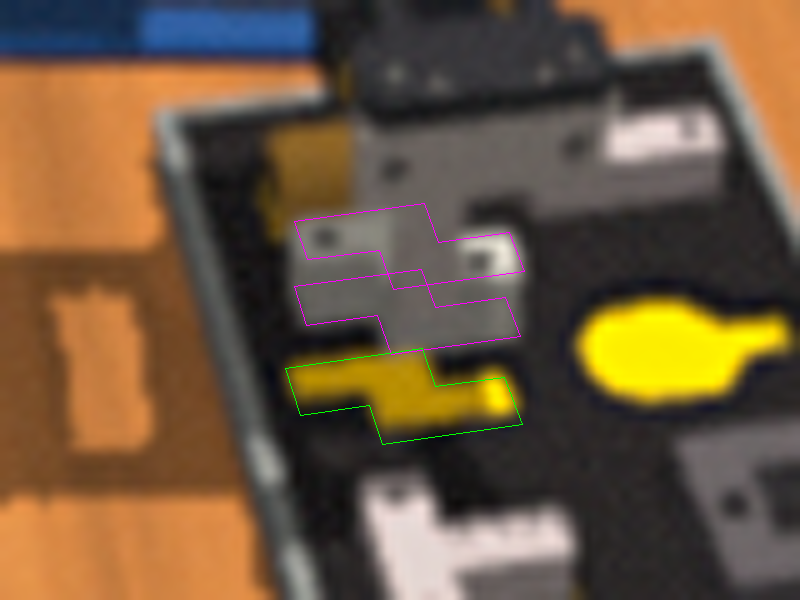

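Request:
step_arm([
  {"grip": 0.8, "slide": [-0.0005, 0.01, 0], "spin": 0},
  {"grip": 0.8, "slide": [0, 0.009, 0], "spin": 0},
  {"grip": 0.8, "slide": [0, 0.006, 0], "spin": 0},
  {"grip": 0.8, "slide": [0, 0.003, 0], "spin": 0},
  {"grip": 0.8, "slide": [0, 0.002, 0], "spin": 0},
  {"grip": 0.8, "slide": [0, 0.002, 0], "spin": 0},
  {"grip": 0.8, "slide": [0, 0.002, 0], "spin": 0},
  {"grip": 0.8, "slide": [0, 0, 0], "spin": 0},
  {"grip": 0.8, "slide": [0, 0, 0], "spin": 0},
  {"grip": 0.8, "slide": [0, 0, 0], "spin": 0},
])

```text
time_s: 45.63
ee_pos: [0.5819, 0.0158, 0.0291]
eef_rot: [-1.57, -0.001, -1.534]
force: [1.0, -6.6, 3.4]
grip_width: 0.0355
```

Request:
step_arm([
  {"grip": -0.02, "slide": [0, 0, 0], "spin": 0},
  {"grip": -0.02, "slide": [0, 0, 0], "spin": 0},
  {"grip": -0.02, "slide": [0, 0, 0], "spin": 0},
  {"grip": -0.02, "slide": [0, -0.016, 0], "spin": 0},
  {"grip": -0.02, "slide": [0, -0.016, 0], "spin": 0},
  {"grip": 1, "slide": [0, 0, 0], "spin": 0},
  {"grip": 1, "slide": [0, 0, 0], "spin": 0},
  {"grip": 1, "slide": [0, 0, 0], "spin": 0},
  {"grip": 1, "slide": [0, 0, 0], "spin": 0},
  {"grip": 1, "slide": [0, 0.01, 0], "spin": 0},
  {"grip": 1, "slide": [0, 0.004, 0], "spin": 0},
  {"grip": 1, "slide": [0, 0.003, 0], "spin": 0},
  {"grip": 1, "slide": [0, 0.003, 0], "spin": 0},
  {"grip": 1, "slide": [0, 0, 0], "spin": 0},
  {"grip": 1, "slide": [0, 0, 0], "spin": 0},
  {"grip": 1, "slide": [0, 0, 0], "spin": 0},
])

```text
time_s: 46.97
ee_pos: [0.5817, 0.0163, 0.0421]
eef_rot: [-1.57, -0.0, -1.534]
force: [-7.2, -0.6, 18.6]
grip_width: 0.0003
```

```bash
python3 - <<'E'
from h import *
print(ray("top",(313.5,150.5),.01),ray("top",(350,147),.01))
E
python3 pp.py dial .6213 -.287 -.857 -1; python3 mv.py .6154 -.2802 -2.428 .11
```

```text
[ 0.68335364 -0.25968698  0.01      ] [ 0.69517294 -0.36692338  0.01      ]
pick [ 0.6154 -0.2802] yaw -2.428 q6 2.0
place [0.6648 0.0188] yaw -1.534 q6 1.56
with current yaw slide tot mm [297.6 -67.9  22.7] horiz 298.4
with final yaw slide tot mm [168.6 -67.9 246.2] horiz 298.4
spin deg 51.23 q6 final 2.0 at [0.5817 0.0163 0.0421] [-1.5699e+00 -2.0000e-04 -1.5338e+00] F [-7.2 -0.6 18.6] w 0.0003 t 46.97
```

Request:
step_arm([
  {"grip": 1, "slide": [0, -0.025, 0], "spin": 0},
  {"grip": 1, "slide": [0, -0.025, 0], "spin": 0},
  {"grip": -0.3, "slide": [0, -0.02, 0], "spin": 0},
  {"grip": -0.3, "slide": [0, 0, 0], "spin": 6.4},
  {"grip": -0.3, "slide": [0, 0, 0], "spin": 6.4},
  {"grip": -0.3, "slide": [0, 0, 0], "spin": 6.4},
  {"grip": -0.3, "slide": [0, 0, 0], "spin": 6.4},
  {"grip": -0.3, "slide": [0, 0, 0], "spin": 6.4},
  {"grip": -0.3, "slide": [0, 0, 0], "spin": 6.4},
  {"grip": -0.3, "slide": [0, 0, 0], "spin": 6.4},
  {"grip": -0.3, "slide": [0, 0, 0], "spin": 6.4},
  {"grip": -0.3, "slide": [0, 0, 0], "spin": 0},
  {"grip": -0.3, "slide": [0, 0, 0], "spin": 0},
])

```text
time_s: 48.05
ee_pos: [0.5813, 0.0164, 0.1104]
eef_rot: [-1.571, -0.0, -2.424]
force: [0.2, 0.3, -0.2]
grip_width: 0.0609
```

```bash
python3 mv.py .6154 -.2802 -2.428 .11;  python3 - <<'E'
from h import *
ims=grab("d4")
for vv in(("top",),("side",)): print(fit(ims,'dial',.6214,-.287,-.855,views=vv))
E
```

```text
with current yaw slide tot mm [169.3   0.4 245.9] horiz 298.5
with final yaw slide tot mm [168.3   0.4 246.6] horiz 298.5
spin deg 0.23 q6 final 2.0 at [0.5813 0.0164 0.1104] [-1.5711e+00 -4.0000e-04 -2.4239e+00] F [ 0.2  0.3 -0.2] w 0.0609 t 48.05
(array([ 0.62247142, -0.2869371 , -0.85164314,  0.        ]), np.float64(31.62462396389798))
(array([ 0.62036449, -0.28699984, -0.86742976,  0.        ]), np.float64(7.7160710185880355))
```

Request:
step_arm([
  {"grip": -0.3, "slide": [0.021, 0, 0.0308], "spin": 0.2},
  {"grip": -0.3, "slide": [0.021, 0, 0.0308], "spin": 0},
  {"grip": -0.3, "slide": [0.021, 0, 0.0308], "spin": 0},
  {"grip": -0.3, "slide": [0.021, 0, 0.0308], "spin": 0},
  {"grip": -0.3, "slide": [0.021, 0, 0.0308], "spin": 0},
  {"grip": -0.3, "slide": [0.021, 0, 0.0308], "spin": 0},
  {"grip": -0.3, "slide": [0.021, 0, 0.0308], "spin": 0},
  {"grip": -0.3, "slide": [0.021, 0, 0.0308], "spin": 0},
  {"grip": -0.3, "slide": [0, 0, 0], "spin": 0},
  {"grip": -0.3, "slide": [0, 0, 0], "spin": 0},
  {"grip": -0.3, "slide": [0, 0, 0], "spin": 0},
  {"grip": -0.3, "slide": [0, 0, 0], "spin": 0},
])

```text
time_s: 49.15
ee_pos: [0.615, -0.2787, 0.1109]
eef_rot: [-1.571, 0.0, -2.429]
force: [-0.4, 0.9, 0.6]
grip_width: 0.0614
```

```bash
python3 mv.py .6154 -.2802 -2.428 .012
```

```text
with current yaw slide tot mm [ 0.6 98.9  1.4] horiz 1.5
with final yaw slide tot mm [ 0.6 98.9  1.4] horiz 1.5
spin deg -0.05 q6 final 2.0 at [ 0.615  -0.2787  0.1109] [-1.5711  0.     -2.4288] F [-0.4  0.9  0.6] w 0.0614 t 49.15
```

Request:
step_arm([
  {"grip": -0.3, "slide": [0.0006, 0.026, 0.0014], "spin": 0},
  {"grip": -0.3, "slide": [0, 0.026, 0], "spin": 0},
  {"grip": -0.3, "slide": [0, 0.026, 0], "spin": 0},
  {"grip": -0.3, "slide": [0, 0.015, 0], "spin": 0},
  {"grip": -0.3, "slide": [0, 0.006, 0], "spin": 0},
  {"grip": -0.3, "slide": [0, 0, 0], "spin": 0},
  {"grip": -0.3, "slide": [0, 0, 0], "spin": 0},
  {"grip": 0.6, "slide": [0, 0, 0], "spin": 0},
  {"grip": 0.6, "slide": [0, 0, 0], "spin": 0},
  {"grip": 0.6, "slide": [0, 0, 0], "spin": 0},
  {"grip": 0.6, "slide": [0, 0, 0], "spin": 0},
], force=45)

```text
time_s: 50.07
ee_pos: [0.6157, -0.2816, 0.0129]
eef_rot: [-1.569, 0.0, -2.431]
force: [-1.1, 0.5, 6.0]
grip_width: 0.0431
```

```bash
python3 mv.py .6648 .0188 -1.534 .11
```

```text
with current yaw slide tot mm [-233.2  -97.1 -195.7] horiz 304.4
with final yaw slide tot mm [-298.4  -97.1   60.1] horiz 304.4
spin deg -51.39 q6 final 1.56 at [ 0.6157 -0.2816  0.0129] [-1.5695e+00  5.0000e-04 -2.4310e+00] F [-1.1  0.5  6. ] w 0.0431 t 50.07
```

Request:
step_arm([
  {"grip": 0.6, "slide": [0, -0.02, 0], "spin": 0},
  {"grip": 0.6, "slide": [0, -0.01, 0], "spin": -6.42},
  {"grip": 0.6, "slide": [0, -0.01, 0], "spin": -6.42},
  {"grip": 0.6, "slide": [0, -0.01, 0], "spin": -6.42},
  {"grip": 0.6, "slide": [0, -0.01, 0], "spin": -6.42},
  {"grip": 0.6, "slide": [0, -0.01, 0], "spin": -6.42},
  {"grip": 0.6, "slide": [0, -0.01, 0], "spin": -6.42},
  {"grip": 0.6, "slide": [0, -0.01, 0], "spin": -6.42},
  {"grip": 0.6, "slide": [0, -0.01, 0], "spin": -6.42},
  {"grip": 0.6, "slide": [-0.0373, 0, 0.0077], "spin": 0},
  {"grip": 0.6, "slide": [-0.0373, 0, 0.0077], "spin": 0},
  {"grip": 0.6, "slide": [-0.0373, 0, 0.0077], "spin": 0},
  {"grip": 0.6, "slide": [-0.0373, 0, 0.0077], "spin": 0},
  {"grip": 0.6, "slide": [-0.0373, 0, 0.0077], "spin": 0},
  {"grip": 0.6, "slide": [-0.0373, 0, 0.0077], "spin": 0},
  {"grip": 0.6, "slide": [-0.0373, 0, 0.0077], "spin": 0},
  {"grip": 0.6, "slide": [-0.0373, 0, 0.0077], "spin": 0},
  {"grip": 0.6, "slide": [0, 0, 0], "spin": 0},
  {"grip": 0.6, "slide": [0, 0, 0], "spin": 0},
  {"grip": 0.6, "slide": [0, 0, 0], "spin": 0},
])

```text
time_s: 51.73
ee_pos: [0.666, 0.0187, 0.1118]
eef_rot: [-1.571, -0.0, -1.534]
force: [-0.4, 0.1, -1.5]
grip_width: 0.0429
```

```bash
python3 mv.py .6661 .0188 -1.534 .062
```

```text
with current yaw slide tot mm [-0.1 49.8  0.1] horiz 0.2
with final yaw slide tot mm [-0.1 49.8  0.1] horiz 0.2
spin deg -0.02 q6 final 1.56 at [0.666  0.0187 0.1118] [-1.5711e+00 -2.0000e-04 -1.5344e+00] F [-0.4  0.1 -1.5] w 0.0429 t 51.73
```

Request:
step_arm([
  {"grip": 0.6, "slide": [0, 0.023, 0], "spin": 0},
  {"grip": 0.6, "slide": [0, 0.023, 0], "spin": 0},
  {"grip": 0.6, "slide": [0, 0, 0], "spin": 0},
  {"grip": 0.6, "slide": [0, 0, 0], "spin": 0},
  {"grip": 0.6, "slide": [0, 0, 0], "spin": 0},
])

```text
time_s: 52.15
ee_pos: [0.6666, 0.0181, 0.0673]
eef_rot: [-1.569, -0.0, -1.536]
force: [0.4, 0.8, -1.9]
grip_width: 0.0431
```

```bash
python3 hov.py dial c5 .0129 -1;  python3 mv.py .6661 .0188 -1.534 .035
```

```text
part 0.6758 0.0189 0.0357 0.0547 seat [0.6738 0.0191] [ 0.9  0.5 -1.6] 0.043
with current yaw slide tot mm [-0.3 32.6 -0.7] horiz 0.8
with final yaw slide tot mm [-0.3 32.6 -0.7] horiz 0.8
spin deg -0.07 q6 final 1.56 at [0.6668 0.0185 0.0676] [-1.5685e+00 -2.0000e-04 -1.5351e+00] F [ 0.9  0.5 -1.6] w 0.043 t 52.25
```

View pics/z_c5.png

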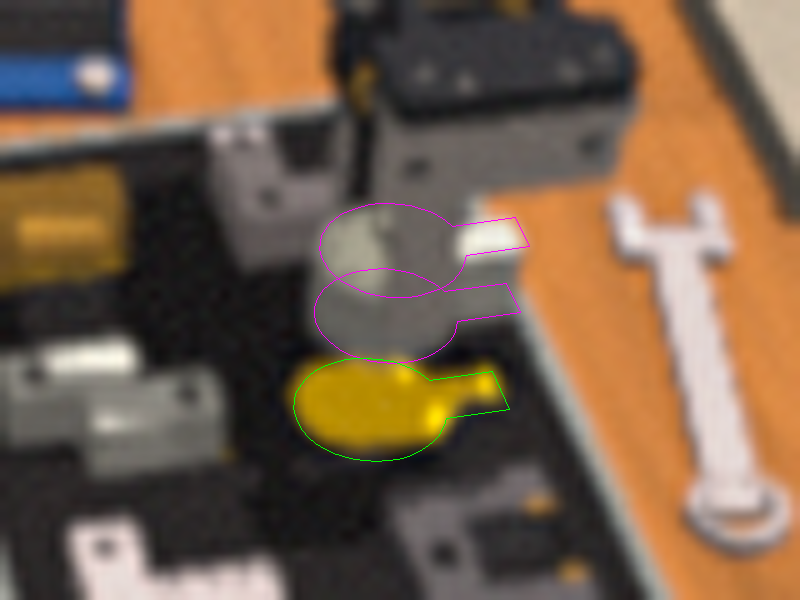

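Request:
step_arm([
  {"grip": 0.6, "slide": [-0.0003, 0.012, -0.0008], "spin": 0},
  {"grip": 0.6, "slide": [0, 0.01, 0], "spin": 0},
  {"grip": 0.6, "slide": [0, 0.007, 0], "spin": 0},
  {"grip": 0.6, "slide": [0, 0.003, 0], "spin": 0},
  {"grip": 0.6, "slide": [0, 0.002, 0], "spin": 0},
  {"grip": 0.6, "slide": [0, 0.002, 0], "spin": 0},
  {"grip": 0.6, "slide": [0, 0.002, 0], "spin": 0},
  {"grip": 0.6, "slide": [0, 0, 0], "spin": 0},
  {"grip": 0.6, "slide": [0, 0, 0], "spin": 0},
  {"grip": 0.6, "slide": [0, 0, 0], "spin": 0},
])

```text
time_s: 53.08
ee_pos: [0.6655, 0.0189, 0.0289]
eef_rot: [-1.57, -0.001, -1.535]
force: [-5.2, -5.3, 7.4]
grip_width: 0.043
```

Request:
step_arm([
  {"grip": -0.2, "slide": [0, 0, 0], "spin": 0},
  {"grip": -0.2, "slide": [0, 0, 0], "spin": 0},
  {"grip": -0.2, "slide": [0, 0, 0], "spin": 0},
  {"grip": -0.2, "slide": [0, -0.016, 0], "spin": 0},
  {"grip": -0.2, "slide": [0, -0.016, -0.001], "spin": 0},
  {"grip": 1, "slide": [0, 0, 0], "spin": 0},
  {"grip": 1, "slide": [0, 0, 0], "spin": 0},
  {"grip": 1, "slide": [0, 0, 0], "spin": 0},
  {"grip": 1, "slide": [0, 0, 0], "spin": 0},
  {"grip": 1, "slide": [0, 0.01, 0], "spin": 0},
  {"grip": 1, "slide": [0, 0.004, 0], "spin": 0},
  {"grip": 1, "slide": [0, 0.003, 0], "spin": 0},
  {"grip": 1, "slide": [0, 0.003, 0], "spin": 0},
  {"grip": 1, "slide": [0, 0, 0], "spin": 0},
  {"grip": 1, "slide": [0, 0, 0], "spin": 0},
  {"grip": 1, "slide": [0, 0, 0], "spin": 0},
])

```text
time_s: 54.42
ee_pos: [0.6658, 0.0193, 0.0422]
eef_rot: [-1.566, -0.0, -1.535]
force: [-2.4, -0.2, 19.4]
grip_width: 0.0007
```

Request:
step_arm([
  {"grip": 1, "slide": [0, -0.025, 0], "spin": 0},
  {"grip": 1, "slide": [0, -0.03, 0], "spin": 0},
  {"grip": 1, "slide": [0, -0.03, 0], "spin": 0},
  {"grip": 1, "slide": [0.026, 0, -0.0225], "spin": 0},
  {"grip": 1, "slide": [0.026, 0, -0.0225], "spin": 0},
  {"grip": 1, "slide": [0.026, 0, -0.0225], "spin": 0},
  {"grip": 1, "slide": [0.026, 0, -0.0225], "spin": 0},
  {"grip": 1, "slide": [0.026, 0, -0.0225], "spin": 0},
  {"grip": 1, "slide": [0.026, 0, -0.0225], "spin": 0},
  {"grip": 1, "slide": [0.026, 0, -0.0225], "spin": 0},
  {"grip": 1, "slide": [0.026, 0, -0.0225], "spin": 0},
  {"grip": 1, "slide": [0.026, 0, -0.0225], "spin": 0},
  {"grip": 1, "slide": [0.026, 0, -0.0225], "spin": 0},
  {"grip": 1, "slide": [0, 0, 0], "spin": 0},
  {"grip": 1, "slide": [0, 0, 0], "spin": 0},
  {"grip": 1, "slide": [0, 0, 0], "spin": 0},
])

```text
time_s: 55.75
ee_pos: [0.449, -0.2484, 0.1246]
eef_rot: [-1.571, 0.0, -1.535]
force: [-0.2, 0.2, -0.1]
grip_width: 0.0003
```

Run:
```python
from h import *
ims=grab("e1")
n='top';cv2.imwrite("pics/e1t.png",cv2.resize(ims[n][125:225,100:280],(792,440),interpolation=cv2.INTER_CUBIC))
n='side';cv2.imwrite("pics/e1s.png",cv2.resize(ims[n][90:205,180:333],(796,598),interpolation=cv2.INTER_CUBIC))
```

```text
(no output)
```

View pics/e1t.png

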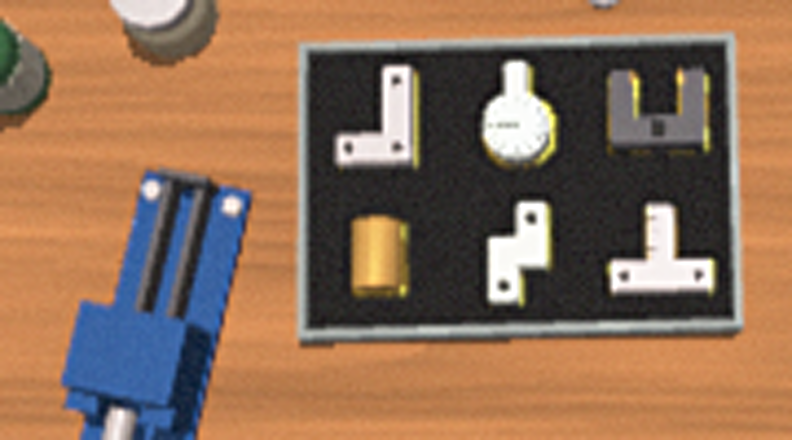

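View pics/e1s.png

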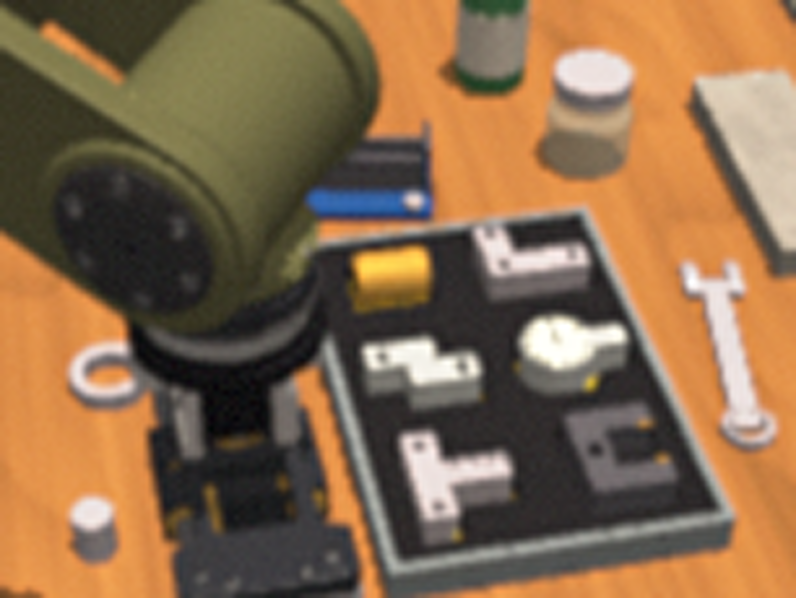

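```bash
cat > ver.py <<'E'
from h import *
ims=load("_e1")
T={'angle':(46,92),'dial':(46,0),'fork':(46,-92),'crank':(-46,0),'tee':(-46,-92)}
for n,cs in(("top",(.6294,.0189,.0376)),("side",(.6275,.0172,.0365))):
    for k in T:
        t=np.array(T[k])/1000;c,s=np.cos(cs[2]),np.sin(cs[2]); x=cs[0]+c*t[0]-s*t[1];y=cs[1]+s*t[0]+c*t[1]
        box=boxat(n,[x,y,.03],16); x0,y0,x1,y1=box; B=ims[n][y0:y1,x0:x1,0].astype(float)
        # top face only: bright B
        lo,hi=np.percentile(B,15),np.percentile(B,97)
        m=np.clip((B-lo)/(hi-lo)*1.0,0,1)
        tf=lambda p:down(fill([proj(n,place(SH[k],x+p[0]/1000,y+p[1]/1000,cs[2]+p[2]/50,.042+p[3]/1000))],box))
        si=lambda p:prism(n,SH[k],x+p[0]/1000,y+p[1]/1000,cs[2]+p[2]/50,.016+p[3]/1000,.026,box)
        def cost(p,fz=False):
            q=np.r_[p,0][:4]; a=tf(q); b=si(q); side=np.clip(b-a,0,1)
            A=np.c_[a.ravel(),side.ravel(),np.ones(a.size)]; w,r,_,_=np.linalg.lstsq(A,m.ravel(),rcond=None)
            return np.sum((A@w-m.ravel())**2)
        res=[]
        b=minimize(cost,[0,0,0],method='Nelder-Mead',options=dict(initial_simplex=[[0,0,0],[3,0,0],[0,3,0],[0,0,2]],xatol=.02,fatol=1e-3))
        print(n,k,'d mm',b.x[:2].round(2),'dyaw',round(b.x[2]/50,3),'cost',round(b.fun,2), end=' ')
        print('z-scan',[round(minimize(lambda p:cost(np.r_[p,z]),b.x,method='Nelder-Mead').fun,2) for z in(-2,0,2,4)])
E
python3 ver.py
```

```text
top angle d mm [-0.35 -0.14] dyaw 0.002 cost 27.39 z-scan [np.float64(28.1), np.float64(27.39), np.float64(27.88), np.float64(28.87)]
top dial d mm [-0.27 -0.31] dyaw 0.004 cost 19.69 z-scan [np.float64(19.87), np.float64(19.69), np.float64(20.21), np.float64(20.83)]
top fork d mm [-0.41 -0.86] dyaw -0.002 cost 59.21 z-scan [np.float64(59.42), np.float64(59.21), np.float64(59.34), np.float64(59.75)]
top crank d mm [0.13 0.5 ] dyaw -0.012 cost 10.29 z-scan [np.float64(10.64), np.float64(10.23), np.float64(10.6), np.float64(10.97)]
top tee d mm [-1.06 -0.2 ] dyaw -0.01 cost 6.71 z-scan [np.float64(7.13), np.float64(6.71), np.float64(6.7), np.float64(7.01)]
side angle d mm [-1.37 -1.13] dyaw -0.002 cost 58.03 z-scan [np.float64(59.43), np.float64(58.03), np.float64(59.11), np.float64(61.74)]
side dial d mm [-0.34 -0.5 ] dyaw 0.022 cost 26.81 z-scan [np.float64(27.28), np.float64(26.81), np.float64(28.4), np.float64(32.79)]
side fork d mm [-0.94 -1.39] dyaw 0.011 cost 74.74 z-scan [np.float64(76.11), np.float64(74.74), np.float64(74.74), np.float64(79.63)]
side crank d mm [-0.62  0.39] dyaw -0.009 cost 35.29 z-scan [np.float64(36.91), np.float64(35.28), np.float64(37.45), np.float64(41.24)]
side tee d mm [-1.2  -0.37] dyaw -0.024 cost 28.62 z-scan [np.float64(30.5), np.float64(28.62), np.float64(30.35), np.float64(34.65)]
```

Run:
```python
import cv2,numpy as np
a=cv2.imread("pics/top0.png")[235:275,100:140];b=cv2.imread("pics/top_e1.png")[235:275,100:140]
cv2.imwrite("pics/rod.png",cv2.resize(np.hstack([a,b]),None,fx=10,fy=10,interpolation=cv2.INTER_CUBIC))
print(cv2.phaseCorrelate(np.float32(cv2.cvtColor(a,6)),np.float32(cv2.cvtColor(b,6))))
```

```text
((-0.0746452213674722, 0.2461684280464489), 0.9881408929824829)
```

View pics/rod.png

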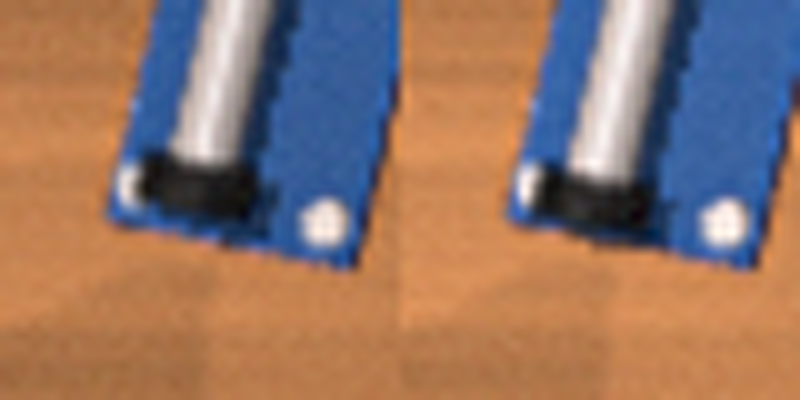

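```bash
python3 -c "
import cv2;im=cv2.imread('pics/top_e1.png');cv2.imwrite('pics/e1full.png',cv2.resize(im,(800,600)))"
```

```text
(no output)
```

View pics/e1full.png

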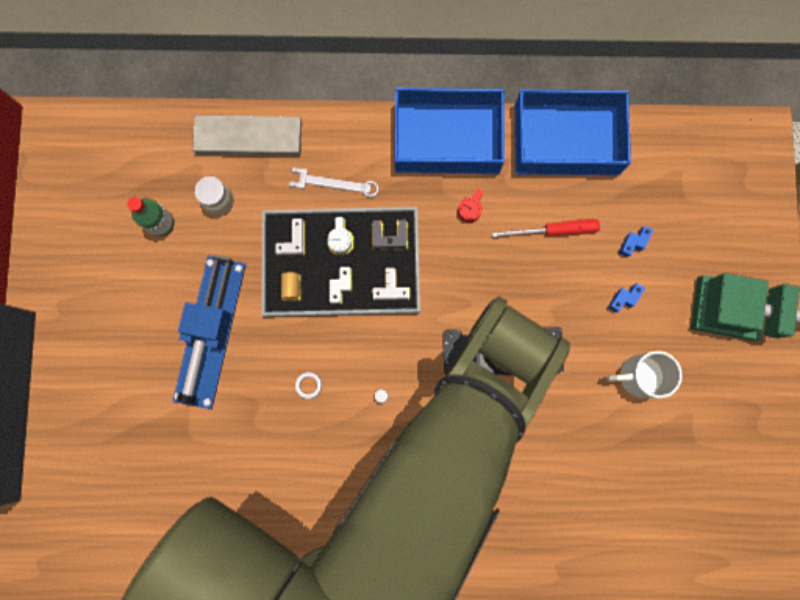

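```bash
python3 -c "
from station import hand_in,get_obs
print(get_obs()['time_s']); print(hand_in())"
```

```text
55.85
the job is handed in; nothing more can be done
None
```

The job is done and handed in at about 56 s. I pushed the ejector rod in until it met its stop and the bushing was out on the rails. I then drew it back to its stop, where its head sits slightly further back than at the start. After that the bushing, angle, fork, tee, crank and dial were placed in their cutouts and pressed from above.

- **Two upsets mended:** The fork was knocked about 3 cm aside during the run, and I re-measured it before grasping it. The tee went in tilted, with its bar a few mm high and the push reaching about 51 N on the finger tips. I pressed its bar and then its blade until both measured level.
- **Press heights:** All five tools ended with their tops at 42.1–42.2 mm and the bushing at 47.9 mm, against 42 and 48 mm for fully home, under pushes of about 17–29 N.
- **Camera check of the tools:** Relative to each camera's own fit of the seats, the tools are within about 1.8 mm and 0.024 rad. The top and side cameras differ by 1–2 mm from each other, within their stated accuracy.
- **Weaker checks:** The fork's height fit was less sharp because it is dark, so its height rests mainly on the press reading. The bushing's final place was judged by eye and by its press height.
- **Bystanders:** In the last top picture the other things on the bench, the blue crank look-alikes and the red dial look unmoved, and the arm was clear of everything.

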